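# Pack the float bowls in the dry box and run in the lid seal

### The arm

A 6-joint arm with a two-finger parallel gripper is mounted at the origin on the work surface. World frame = base frame: x ahead of the robot, y to its left, z up, the work surface at z = 0. Lengths are in m, angles in rad, forces in N, time in s.
With the tool pointing down it reaches from about 0.4 to 0.825 m from the base axis. Payload 7 kg.
Tool frame: the origin (TCP) lies midway between the tips of the shut fingers; the grasp point (between the pads) lies 19 mm behind it (manip.grip_point_offset is the distance from the TCP to the grasp point, in m); z points along the fingers, y is the line along which they close (so a half turn about z gives the same grasp; the last joint's range is limited). The gripper opens to 88 mm and grips with 3 to 60 N. Pads are 19 mm wide; open, the fingers measure 130 mm over their backs; the gripper's body (78 mm by 193 mm) begins 47 mm behind the grasp point.
Start: joints at [-1.053, 0.359, 0.012, 0, -1.224, -0.288], TCP at [0.154, -0.657, 0.227] pointing down, gripper open.
Joint ranges: [-3.07, 3.07], [-1.43, 2.12], [-1.02, 1.25], [-3.03, 1.67], [-3.05, -0], [-3.03, 3.03]. Speed limits (rad/s): [2.39, 2.39, 3.01, 3.14, 3.14, 3.14].

### API

Orientations are given as a 3x3 rotation matrix whose columns are the frame's x, y, z axes.
In Python, from plant import manip, cams gives the robot as it stands.
- The arm moves only by the tool step_arm, never from a script. Its arguments are lists of equal length, an entry for each row: "travel": the shift along the world's x, y, z in cm, a list of three; "roll": the turn about the world's z in degrees; "grip": the closure in counts, from 0 (fully open) to 255 (shut). In form: {"travel": [[tx, ty, tz], ...], "roll": [roll, ...], "grip": [grip, ...]}. A call has 1 to 10 rows; each row is the pose to reach, as a shift and turn from the pose commanded when the call began; what a row does not reach only later rows make up. A row lasts 1/8 s, in which the tool goes at most 62.5 mm and 10.7 degrees, less where a joint would pass 70% of its speed; a pose out of reach is approached as far as the arm can. A call with a gripper value outside its range is refused whole. The fingers move at their own pace and stop on an object; "squeeze" is the grip in N (left out, the last holds). Time passes only in rows, so rows that repeat a pose let the fingers close. It gives the time, the measured TCP pose, the force, the opening and the grip force at its end, in the units of the state.
- manip.get_state(): the state, without advancing time (a new reading comes with each control period).
- cams.grab_frame(name): name is "scene" or "top" or "wrist"; returns the picture (420x560x3 uint8, red, green, blue); there is no depth.
- cams.get_calibration(name): a dict with "intrinsics" (3x3 intrinsics, pixels), "origin" and "orientation" of the camera in the world; the wrist camera has in their place "mount" (4x4, takes a point from camera to tool coordinates, whose origin is the TCP and whose axes are the flange's). Camera axes: x right, y up, looking along -z (the intrinsics and any distortion apply to the point x, -y, -z); pixel columns grow to the right and rows downward; lengths in m; the calibration is good to about 2 mm. The wrist camera is an equidistant fisheye: a pixel r from the principal point sees the ray r / f radians off the axis. A picture is of the moment at which its call begins: read the wrist's pose just before it. get_calibration takes no time and is no camera call.
- manip.close_job(): hands the job in; it is judged then, once.
The state is a dict: "time_s": time; "q": joint angles; "qd": joint speeds; "joint_torque": joint torques, N m; "position": TCP position; "tcp_rot": TCP orientation; "contact_force": force on the tool from outside, world axes, zero at the start; "wrist_torque": the same for the moment, N m; "gripper_width": opening from 0.0 (shut) to 1.0 (fully open); "finger_force": force on a finger pad.
Only numpy, scipy, OpenCV 4.12 (cv2) and the standard library are available. Lean on these libraries where they do the work, as an engineer would, in place of code of your own. Each camera call takes 0.05 s, during which the arm holds its last target. There are 200 camera calls.

### The job

Against the salt air, pack the rebuilt float bowls away: set every one of them down (not dropped), drain plug up, on the floor of the grey dry box in one neat straight row side by side along the middle of the box, each square to the box with its long side across the row, that is pointing from the orange lip to the far side. Then hook the blue lid's tongue under the orange lip and swing the lid down until it lies flat all round. Finally take the brass seal stick from its rack, guide its tip slowly (well under 10 cm a second) down in the seal channel round the lid, below the rim, in one pass from the yellow paint mark along three sides to the white paint mark, and hang the stick back in the rack by its collar; leave the other things on the desk alone.

Things in the scene. Friction and masses are not known exactly. Their poses are not given: they have to be found in the camera images.
- dry_box: fixed grey box, mm: origin on the desk under the well's centre; x from orange lip to far side, z up. Outside x -64..68, y -104..104; rim z 76. Open well x -44..44, y -80..80, floor z 5, up to a flat seal ledge at z 65 all round; rim walls on it have inner faces at x -58, x 62, y +-98. Lip on the -x side: x -64..-46, y -80..80, z 76..82, so an 11 high slot lies under it
- seam0 (a point): start of the seal run, by the yellow paint mark on the +y rim. This and seam1..7 lie on the centre line of the channel left between lid and rim on three sides (y 91.5, x 55.5, y -91.5 mm in the box); channel 13 mm wide, 11 deep, black rubber floor at box z 65; each point is 5 mm above that, 6 below the rim
- lid: loose blue lid, 0.25 kg, lying on its 8 mm feet to the robot's left. Origin: underside, below the handle's middle; z up. mm: plate x -38..49, y -85..85, 9 thick; tongue 5 thick, level with the underside, on to x -56, y -72..72; black bar handle 16 (x) by 70 (y), z 9 to 41; feet at x -33 and 37.5, y +-73.5. Home: lid origin at box (0, 0, 65), axes parallel, tongue under the lip
- lid_tongue (a point): middle of the tongue's outer edge, at the underside (lid x -56 mm). The tapered feet must drop into the box's well (1.5 mm play), so the lid cannot be laid in flat: tilt it 12 to 18 degrees, tongue edge low, put this edge in the slot under the lip to 2 mm from the back wall, on the ledge, and swing the lid down about it
- lid_handle (a point): in the handle's middle, 32 mm over the lid's underside: where to grip it, closing along the lid's x
- rack_seat (a point): point between the two prongs of the fixed dark steel rack beyond the box, level with their tops, 115 mm over the desk: the underside of the stick's collar rests here. Prongs 14 mm wide, 62 long along x, with a 20 mm gap open towards -x; the upright plate joining them is 35 to 45 mm behind (+x), no higher than the prongs
- stick: loose brass seal stick, 160 mm, 90 g, hanging upright in the rack. Origin at its tip, z up along it. Rounded tip 5 mm thick, shaft 9 mm thick from z 8 mm, collar 34 mm across from z 100 to 106 mm, dark wooden square handle 16 by 16 mm (sides along its x and y) from z 106 to 160 mm
- stick_tip (a point): the very end of the stick's tip
- stick_collar (a point): centre of the collar's underside, 100 mm up the stick
- stick_grip (a point): middle of the handle, 130 mm up the stick
- blow_nozzle: bystander: chrome blow nozzle with red trigger, lying, 155 mm
- hex_keys: bystander: hex key set in a red plastic holder, 100 mm wide, 115 mm high
- idle_screw: bystander: knurled brass idle-speed screw standing on its head, 52 mm high
- seam1 (a point): in the seal channel half way along that side
- seam2 (a point): in the seal channel at the first far corner
- seam3 (a point): in the seal channel a third of the way along the far side
- seam4 (a point): in the seal channel two thirds along the far side
- seam5 (a point): in the seal channel at the second far corner
- seam6 (a point): in the seal channel half way back along the other side
- seam7 (a point): in the seal channel at its end, by the white paint mark on the -y rim
- bowl1: loose alloy float bowl, 150 g (may be absent), flange down on the cork mat to the robot's right. Origin: middle of the underside, z up. mm: flange 64 (x) by 42 (y), 6 thick; casting 54 by 34 up to z 26; round boss 20 across to z 34; brass hexagon drain plug 18 across flats, z 34 to 54, one pair of flats facing along x. Both ends alike
- bowl2: loose alloy float bowl, 150 g (may be absent), flange down on the cork mat to the robot's right. Origin: middle of the underside, z up. mm: flange 64 (x) by 42 (y), 6 thick; casting 54 by 34 up to z 26; round boss 20 across to z 34; brass hexagon drain plug 18 across flats, z 34 to 54, one pair of flats facing along x. Both ends alike
- bowl3: loose alloy float bowl, 150 g (may be absent), flange down on the cork mat to the robot's right. Origin: middle of the underside, z up. mm: flange 64 (x) by 42 (y), 6 thick; casting 54 by 34 up to z 26; round boss 20 across to z 34; brass hexagon drain plug 18 across flats, z 34 to 54, one pair of flats facing along x. Both ends alike
- bowl4: loose alloy float bowl, 150 g (may be absent), flange down on the cork mat to the robot's right. Origin: middle of the underside, z up. mm: flange 64 (x) by 42 (y), 6 thick; casting 54 by 34 up to z 26; round boss 20 across to z 34; brass hexagon drain plug 18 across flats, z 34 to 54, one pair of flats facing along x. Both ends alike
Not all that is in view belongs to the job. Leave any pink or turquoise look-alike of the bowl3 alone.

How it is judged:
By the outcome, as a careful person would: the job done as asked, in the order asked, and still so for the second after the job is handed in, with the robot touching nothing.
Of bowl1, bowl2, bowl3, bowl4 only 2 to 3 are there at a start; the rules pass over those that are not, and their reading is None.
At some moment in a run one of bowl1, bowl2, bowl3, bowl4 may be knocked a few centimetres aside while the robot is not near it.
It also fails if it takes over 200 s, if anything falls off the work surface, if the arm or the gripper's body presses on something with over 40 N, if the wrist force passes 120 N, or if a joint passes its speed limit or range.

## Working session

There is one attempt and no reset: what is moved stays moved. The work goes in short steps, Python scripts to look and compute and a tool call to move; the robot and the scene stay as the last step left them, time stands still between calls to the robot, and variables do not carry over. Pictures are saved under pics/ and viewed, at most 14 in all, crops included, and the job is handed in when it is done.

Besides the shell and the picture viewer there is one more tool, called after ">>>" as name(argument=value, ...) on one line, values as JSON. step_arm: Moves the arm, as the interface text tells. Its arguments: {"type":"object","properties":{"travel":{"type":"array","items":{"type":"array","items":{"type":"number"}}},"roll":{"type":"array","items":{"type":"number"}},"grip":{"type":"array","items":{"type":"number"}},"squeeze":{"type":"number"}},"required":["travel","roll","grip"]}

```bash
ls; mkdir -p pics
python3 - <<'E'
from plant import manip,cams
import cv2,numpy as np
np.set_printoptions(precision=4,suppress=True)
for n in ["scene","top","wrist"]:
    c=cams.get_calibration(n); print(n,c)
    cv2.imwrite(f"pics/{n}0.png",cams.grab_frame(n)[:,:,::-1])
a=cv2.imread("pics/scene0.png");b=cv2.imread("pics/top0.png")
s=manip.get_state();print(s["position"],s["tcp_rot"],s["time_s"],s["gripper_width"],manip.grip_point_offset)
E
```

```text
pics
scene {'intrinsics': array([[435.1733,   0.    , 284.8835],
       [  0.    , 435.1733, 206.8634],
       [  0.    ,   0.    ,   1.    ]]), 'origin': array([ 1.5535, -0.2149,  0.7968]), 'orientation': array([[ 0.1871, -0.5132,  0.8377],
       [ 0.9823,  0.0914, -0.1634],
       [ 0.0073,  0.8534,  0.5212]])}
top {'intrinsics': array([[474.5601,   0.    , 278.9032],
       [  0.    , 474.5601, 209.2505],
       [  0.    ,   0.    ,   1.    ]]), 'origin': array([ 0.3033, -0.0333,  1.4088]), 'orientation': array([[ 0.0175,  0.9921, -0.1242],
       [-0.9998,  0.0183,  0.0053],
       [ 0.0076,  0.1241,  0.9922]])}
wrist {'intrinsics': array([[325.1923,   0.    , 275.1585],
       [  0.    , 325.1923, 213.8445],
       [  0.    ,   0.    ,   1.    ]]), 'mount': array([[ 0.0006,  0.9653,  0.2613,  0.0694],
       [ 1.    , -0.0004, -0.0008, -0.0013],
       [-0.0007,  0.2613, -0.9653, -0.1582],
       [ 0.    ,  0.    ,  0.    ,  1.    ]])}
[ 0.1536 -0.6569  0.2258] [[-0.9737 -0.2277 -0.0005]
 [-0.2277  0.9737  0.0012]
 [ 0.0002  0.0013 -1.    ]] 0.15 1.0023829532916415 0.0188
```

View pics/top0.png

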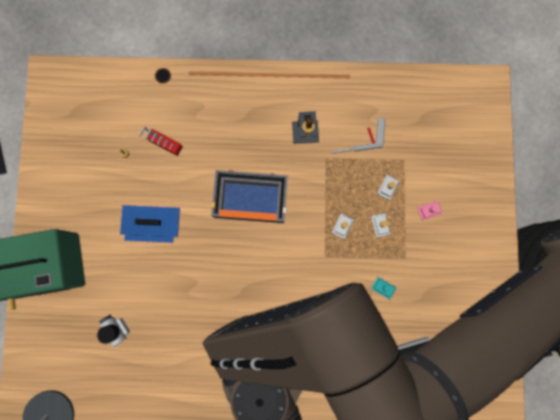

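View pics/scene0.png

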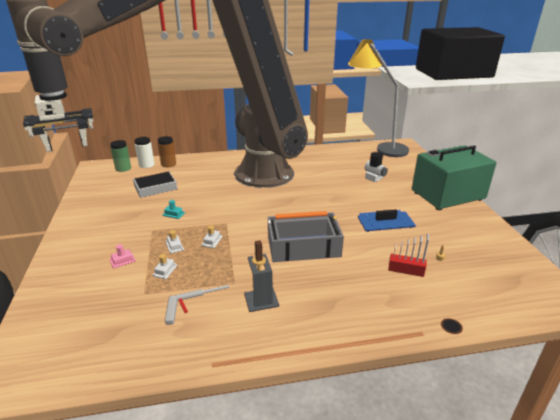

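View pics/wrist0.png

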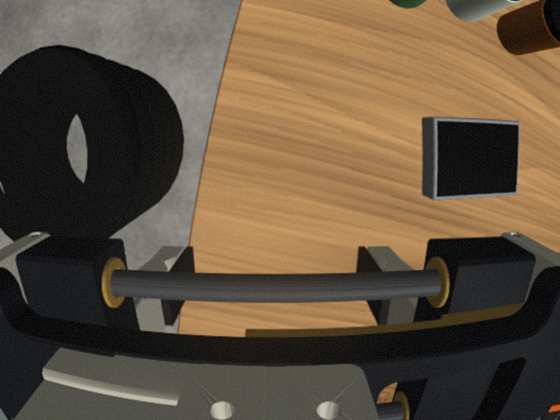

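```bash
cat > h.py <<'E'
import numpy as np,cv2,time
from plant import manip,cams
np.set_printoptions(precision=4,suppress=True)
def grab(n,save=None):
    s=manip.get_state(); im=cams.grab_frame(n); 
    if save: cv2.imwrite(f"pics/{save}.png",im[:,:,::-1])
    return im,pose(n,s)
def pose(n,s=None):
    c=cams.get_calibration(n);K=c["intrinsics"]
    if n!="wrist": return n,K,np.array(c["origin"]),np.array(c["orientation"])
    s=s or manip.get_state(); M=c["mount"]; R=np.array(s["tcp_rot"])
    return n,K,np.array(s["position"])+R@M[:3,3],R@M[:3,:3]
def ray(P,px):
    n,K,o,R=P; v=np.atleast_2d(px).astype(float)
    d=np.c_[(v[:,0]-K[0,2])/K[0,0],(v[:,1]-K[1,2])/K[1,1]]
    if n=="wrist":
        r=np.linalg.norm(d,axis=1)+1e-12; d=np.c_[d/r[:,None]*np.sin(r)[:,None],np.cos(r)]
    else: d=np.c_[d,np.ones(len(d))]
    d=(d*[1,-1,-1])@R.T
    return o,d/np.linalg.norm(d,axis=1)[:,None]
def onz(P,px,z):
    o,d=ray(P,px); return o+d*((z-o[2])/d[:,2])[:,None]
def tri(obs):  # [(P,px),...] -> point, rms gap
    A=np.zeros((3,3));b=np.zeros(3);L=[]
    for P,px in obs:
        o,d=ray(P,px);d=d[0];Q=np.eye(3)-np.outer(d,d);A+=Q;b+=Q@o;L.append((Q,o))
    x=np.linalg.solve(A,b); return x,[float(np.linalg.norm(Q@(x-o))) for Q,o in L]
def proj(P,X):
    n,K,o,R=P; c=((np.atleast_2d(X)-o)@R)*[1,-1,-1]
    if n=="wrist":
        rr=np.linalg.norm(c[:,:2],axis=1)+1e-12;t=np.arctan2(rr,c[:,2]);uv=c[:,:2]/rr[:,None]*t[:,None]
    else: uv=c[:,:2]/c[:,2:]
    return uv*[K[0,0],K[1,1]]+K[:2,2]
def blobs(im,lo,hi,amin=10,roi=None):
    hsv=cv2.cvtColor(im,cv2.COLOR_RGB2HSV); m=cv2.inRange(hsv,np.array(lo),np.array(hi))
    if roi: k=np.zeros_like(m);x0,y0,x1,y1=roi;k[y0:y1,x0:x1]=255;m&=k
    n,l,st,c=cv2.connectedComponentsWithStats(m)
    return [(c[i].round(1),int(st[i,4]),cv2.minAreaRect(np.argwhere(l==i)[:,::-1].astype(np.float32))) for i in range(1,n) if st[i,4]>=amin]
E
python3 - <<'E'
from h import *
b=cv2.cvtColor(cv2.imread("pics/top0.png"),cv2.COLOR_BGR2RGB);P=pose("top")
for px,z in [((388,186),.05),((342,225),.05),((381,224),.05),((250,197),.07),((217,173),.076),((287,176),.076),((285,221),.076),((214,217),.076),((148,223),.045),((308,124),.16)]: print(px,onz(P,px,z))
W=pose("wrist");s=manip.get_state();R=np.array(s["tcp_rot"]);p=np.array(s["position"])
print(proj(W,[p,p-R[:,2]*.0188,p+R[:,0]*.05,p+R[:,2]*.1]))
hsv=cv2.cvtColor(b,cv2.COLOR_RGB2HSV)
for x,y in [(388,186),(342,225),(381,224),(148,223),(250,212),(308,124),(394,183)]: print(hsv[y,x])
E
```

```text
(388, 186) [[ 0.5474 -0.3567  0.05  ]]
(342, 225) [[ 0.4311 -0.2229  0.05  ]]
(381, 224) [[ 0.436  -0.3353  0.05  ]]
(250, 197) [[0.5045 0.0425 0.07  ]]
(217, 173) [[0.5711 0.138  0.076 ]]
(287, 176) [[ 0.5662 -0.0619  0.076 ]]
(285, 221) [[ 0.437  -0.0583  0.076 ]]
(214, 217) [[0.4447 0.1422 0.076 ]]
(148, 223) [[0.4271 0.3356 0.045 ]]
(308, 124) [[ 0.6942 -0.1149  0.16  ]]
[[277.2365 262.367 ]
 [277.4984 278.1523]
 [277.4703 167.6115]
 [276.4096 213.2956]]
[ 18  77 146]
[ 18 120 179]
[ 19 123 168]
[114  65  39]
[  7 146 187]
[ 10 145  51]
[ 18  99 194]
```

>>> step_arm(travel=[[4,4,1],[8,8,3],[12,12,6],[16,16,8],[20,20,10],[24,23,10],[27,26,10],[30,29,10],[32,31,10],[32,31,10]], roll=[0,0,0,0,0,0,0,0,0,0], grip=[0,0,0,0,0,0,0,0,0,0])

```text
time_s: 1.4
position: [0.4748, -0.3458, 0.3261]
tcp_rot: [[-0.973, -0.23, -0.001], [-0.23, 0.973, 0.0], [0.0, 0.001, -1.0]]
contact_force: [0.0, -0.3, 0.1]
gripper_width: 0.999
finger_force: 0.0
```

Run:
```python
from h import *
im,P=grab("wrist","w1")
s=manip.get_state();print(s["position"],s["q"],s["tcp_rot"])
```

```text
[ 0.4741 -0.3466  0.3262] [-0.2986  0.1672 -0.0233 -0.0001 -1.3811 -1.0407] [[-0.9733 -0.2294 -0.0007]
 [-0.2294  0.9733  0.0003]
 [ 0.0006  0.0005 -1.    ]]
```

View pics/w1.png

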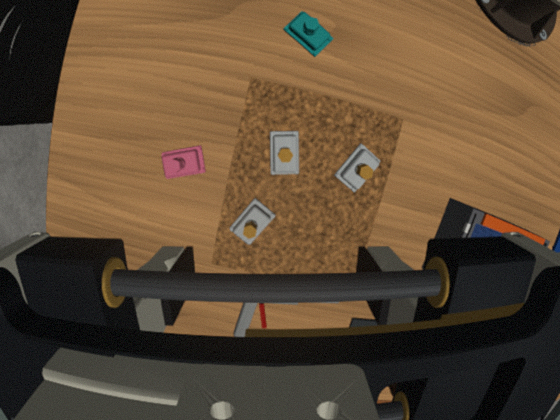

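Run:
```python
from h import *
im=cv2.cvtColor(cv2.imread("pics/w1.png"),cv2.COLOR_BGR2RGB);P=pose("wrist")
for c,a,r in blobs(im,(14,120,90),(26,255,255),15,(150,90,420,260)): 
    if 40<a<400:print("brass",c,a)
hsv=cv2.cvtColor(im,cv2.COLOR_RGB2HSV)
for n,(x,y) in dict(fl=(280,140),fl2=(350,170),cork=(300,230),plug=(285,155)).items(): print(n,hsv[y,x])
for c,a,r in blobs(im,(0,0,110),(179,45,255),150,(200,100,400,248)):
    q=onz(P,cv2.boxPoints(r),.005+.002)[:,:2]; e=q[1]-q[0],q[2]-q[1]
    L=max(e,key=np.linalg.norm); print("flange",c,a,q.mean(0),[round(np.linalg.norm(v)*1e3,1) for v in e],"ang",np.degrees(np.arctan2(L[1],L[0]))%180)
```

```text
brass [284.9 154.8] 146
brass [249.3 231. ] 125
fl [ 54   8 153]
fl2 [ 66   8 156]
cork [ 16 138 161]
plug [ 20 167 150]
flange [284.4 151.7] 975 [ 0.4388 -0.3423] [np.float64(40.7), np.float64(63.7)] ang 13.84792090538036
flange [357.3 167.8] 763 [ 0.4339 -0.2285] [np.float64(63.3), np.float64(43.1)] ang 153.9883867937997
flange [252.4 220.3] 703 [ 0.553  -0.3654] [np.float64(63.7), np.float64(41.8)] ang 152.55933820147672
```

>>> step_arm(travel=[[0,3,0],[0,6,0],[0,9,0],[0,11,0],[0,13,0],[0,15,0],[0,17,0],[0,17,0],[0,17,0],[0,17,0]], roll=[10,20,30,40,50,60,70,77,77,77], grip=[0,0,0,0,0,0,0,0,0,0])

```text
time_s: 2.7
position: [0.4734, -0.1778, 0.3265]
tcp_rot: [[-0.001, -1.0, -0.0], [-1.0, 0.001, -0.0], [0.0, 0.0, -1.0]]
contact_force: [0.1, 0.4, 0.2]
gripper_width: 1.001
finger_force: 0.0
```

Run:
```python
from h import *
im,P=grab("wrist","w2")
s=manip.get_state();print(s["position"],s["q"],s["tcp_rot"],s["time_s"])
```

```text
[ 0.4735 -0.1777  0.3265] [ 0.0298  0.0239 -0.1839 -0.     -1.3631 -0.03  ] [[-0.0002 -1.     -0.0001]
 [-1.      0.0002  0.    ]
 [-0.      0.0001 -1.    ]] 2.75
```

View pics/w2.png

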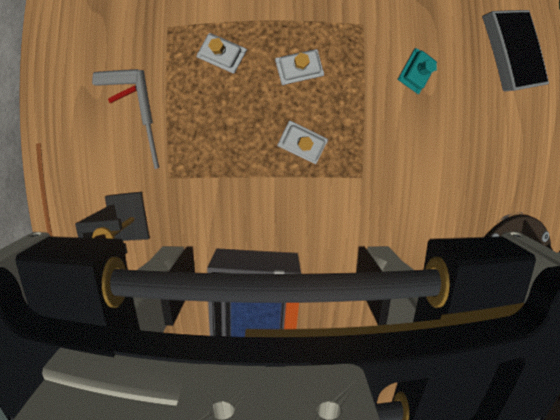

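```bash
cat > bowls.py <<'E'
from h import *
def flanges(im,P,roi,z=.007):
    out=[]
    for c,a,r in blobs(im,(0,0,110),(179,45,255),150,roi):
        q=onz(P,cv2.boxPoints(r),z)[:,:2]; e=q[1]-q[0],q[2]-q[1]; L=max(e,key=np.linalg.norm)
        l=sorted(np.linalg.norm(v)*1e3 for v in e)
        if 30<l[0]<55 and 50<l[1]<80: out.append((c,q.mean(0),np.round(l,1),(np.degrees(np.arctan2(L[1],L[0]))+90)%180-90))
    return out
E
python3 - <<'E'
from bowls import *
im2=cv2.cvtColor(cv2.imread("pics/w2.png"),cv2.COLOR_BGR2RGB);P2=pose("wrist")
im1=cv2.cvtColor(cv2.imread("pics/w1.png"),cv2.COLOR_BGR2RGB)
R1=np.array([[-0.9733,-0.2294,-0.0007],[-0.2294,0.9733,0.0003],[0.0006,0.0005,-1]])
P1=pose("wrist",dict(position=[0.4741,-0.3466,0.3262],tcp_rot=R1))
f1=flanges(im1,P1,(200,100,400,248));f2=flanges(im2,P2,(165,20,365,180))
for f in f2:
    g=min(f1,key=lambda g:np.linalg.norm(g[1]-f[1])); print(f[1:],g[1:],tri([(P1,g[0]),(P2,f[0])]))
g=[[284.9,154.8],[249.3,231],[366,172]]
b=[c for c,a,r in blobs(im2,(14,130,90),(26,255,255),40,(165,20,365,180)) if a<400]
print(b)
for q in b:
    for p in g:
        x,e=tri([(P1,p),(P2,q)])
        if max(e)<.006: print(p,q,x,e)
E
```

```text
(array([ 0.5541, -0.3644]), array([42.5, 66.3]), np.float64(-27.691454904748014)) (array([ 0.5515, -0.3661]), array([41.7, 63.7]), np.float64(-27.435113581522813)) (array([ 0.5572, -0.3663, -0.0189]), [0.0007699141699156225, 0.0007699141699155861])
(array([ 0.4397, -0.3408]), array([41.6, 65.6]), np.float64(14.71848160487309)) (array([ 0.4373, -0.3429]), array([40.7, 63.7]), np.float64(13.848678805857048)) (array([ 0.4383, -0.3421, -0.0175]), [0.0009172183844108277, 0.0009172183844108071])
(array([ 0.435 , -0.2286]), array([41.4, 62.9]), np.float64(-25.728724690874117)) (array([ 0.4324, -0.2292]), array([43.1, 63.2]), np.float64(-25.999199067095503)) (array([ 0.434 , -0.2272, -0.0061]), [0.0009794872751876572, 0.0009794872751877051])
[array([215.5,  45.2]), array([305.1, 143.1])]
[249.3, 231] [215.5  45.2] [ 0.5558 -0.3668  0.0402] [0.00031125503052855264, 0.0003112550305284999]
[366, 172] [305.1 143.1] [ 0.4335 -0.228   0.0464] [0.0009839956370212178, 0.0009839956370213052]
```

>>> step_arm(travel=[[0,5,0],[0,10,0],[0,15,0],[0,20,0],[0,25,0],[0,30,0],[0,33,0],[0,35,0],[0,35,0],[0,35,0]], roll=[0,0,0,0,0,0,0,0,0,0], grip=[0,0,0,0,0,0,0,0,0,0])

```text
time_s: 4.0
position: [0.4738, 0.172, 0.3265]
tcp_rot: [[0.002, -1.0, -0.0], [-1.0, -0.002, -0.0], [0.0, 0.0, -1.0]]
contact_force: [-0.0, -0.4, -0.3]
gripper_width: 1.002
finger_force: 0.0
```

Run:
```python
from h import *
im,P=grab("wrist","w3")
s=manip.get_state();print(s["position"],s["q"],s["tcp_rot"],s["time_s"])
```

```text
[0.4738 0.1719 0.3266] [ 0.7385  0.0208 -0.187   0.0001 -1.3631 -0.7368] [[ 0.0017 -1.      0.    ]
 [-1.     -0.0017 -0.0001]
 [ 0.0001 -0.     -1.    ]] 4.05
```

View pics/w3.png

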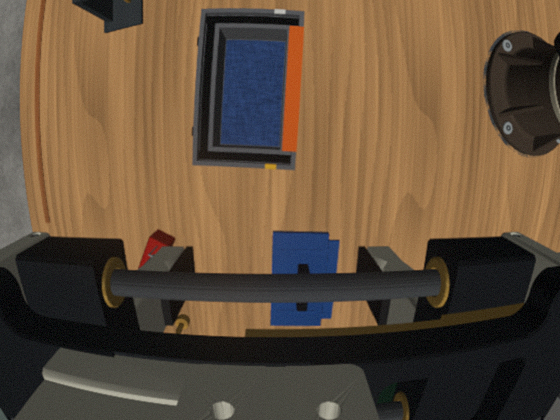

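```bash
sed -i 's/M=c\["mount"\];/M=np.array(c["mount"]);M[:2,3]-=[.0008,-.0022];/' h.py
cat > box.py <<'E'
from h import *
def lip(im,P,roi,z=.082):
    c,a,r=max(blobs(im,(0,150,120),(12,255,255),100,roi),key=lambda t:t[1])
    q=onz(P,cv2.boxPoints(r),z)[:,:2];e=q[1]-q[0],q[2]-q[1];L=max(e,key=np.linalg.norm);L=L*np.sign(L[1])
    yaw=np.arctan2(-L[0],L[1]); return c,q.mean(0),sorted(np.linalg.norm(v)*1e3 for v in e),yaw
E
python3 - <<'E'
from box import *
im=cv2.cvtColor(cv2.imread("pics/w3.png"),cv2.COLOR_BGR2RGB);P=pose("wrist")
c,m,l,yaw=lip(im,P,(250,10,330,165));X=np.array([np.cos(yaw),np.sin(yaw)])
print(c,m,l,np.degrees(yaw),"box origin",m+.055*X)
t=cv2.cvtColor(cv2.imread("pics/top0.png"),cv2.COLOR_BGR2RGB);T=pose("top")
c2,m2,l2,y2=lip(t,T,(200,160,300,230));print(c2,m2,l2,np.degrees(y2),m2+.055*np.array([np.cos(y2),np.sin(y2)]))
print("lip height",tri([(P,c),(T,c2)]))
sc=cv2.cvtColor(cv2.imread("pics/scene0.png"),cv2.COLOR_BGR2RGB);S=pose("scene")
c3,m3,l3,y3=lip(sc,S,(260,200,350,225));print(c3,m3,l3,tri([(P,c),(S,c3)]))
# lid
c,a,r=max(blobs(im,(105,120,40),(125,255,255),300,(260,228,345,330)),key=lambda t:t[1]);print("lid",c,a,onz(P,cv2.boxPoints(r),.017))
for k in ((28,80),(15,30)): pass
print([ (c,a) for c,a,r in blobs(im,(22,150,120),(32,255,255),8,(240,155,300,175))])
E
```

```text
[292.7  88.3] [0.4512 0.0502] [np.float64(18.85556363503175), np.float64(159.62019325995354)] -3.182136394681177 box origin [0.5061 0.0472]
[247.5 215.2] [0.451  0.0477] [np.float64(18.87286693161122), np.float64(156.30100991705646)] -3.37385085156714 [0.5059 0.0444]
lip height (array([0.4517, 0.0493, 0.0661]), [0.0012708499453703648, 0.0012708499453702336])
[301.  214.4] [0.4567 0.0499] [np.float64(25.510809387105898), np.float64(157.18780999094216)] (array([0.4512, 0.0513, 0.0781]), [0.0004110015949130795, 0.0004110015949130906])
lid [303.8 252.6] 2451 [[0.4758 0.2567 0.017 ]
 [0.3761 0.2568 0.017 ]
 [0.3714 0.3265 0.017 ]
 [0.4758 0.3254 0.017 ]]
[]
```

>>> step_arm(travel=[[-0.5,-5,0],[-1,-10,0],[-1.5,-15,0],[-2,-20,0],[-2.5,-25,0],[-3,-30,-2],[-3.5,-35,-5],[-4,-39,-9],[-4.1,-40,-13],[-4.1,-40,-17]], roll=[-5,-10,-15,-20,-26,-26,-26,-26,-26,-26], grip=[0,0,0,0,0,0,0,0,0,0])

```text
time_s: 5.3
position: [0.4318, -0.2291, 0.1556]
tcp_rot: [[-0.439, -0.899, 0.001], [-0.899, 0.439, -0.0], [-0.0, -0.001, -1.0]]
contact_force: [0.2, 0.9, -0.9]
gripper_width: 1.002
finger_force: 0.0
```

Run:
```python
from bowls import *
im,P=grab("wrist","w4")
s=manip.get_state();print(s["position"],s["tcp_rot"][:2],s["time_s"])
print(proj(P,[[.4328,-.2278,.056],[.4328,-.2278,.007]]))
for f in flanges(im,P,(60,0,520,262),.008): print(f)
for c,a,r in blobs(im,(14,130,90),(26,255,255),60,(150,100,400,262)): 
    if a<4000: print(c,a,onz(P,c,.054))
```

```text
[ 0.4288 -0.2277  0.1505] [[-0.4396 -0.8982 -0.0065]
 [-0.8982  0.4396  0.0024]] 5.35
[[273.6466 215.6567]
 [273.9184 202.1466]]
(array([219.5, 102.1]), array([ 0.4373, -0.3391]), array([41.3, 63.3]), np.float64(14.512769109341605))
(array([114.3, 137.7]), array([ 0.5539, -0.3648]), array([40.5, 69.6]), np.float64(-29.740194001635643))
(array([274.6, 202. ]), array([ 0.4327, -0.2267]), array([41.9, 62.1]), np.float64(-26.00081082336277))
[207.6 103.2] 131 [[ 0.4396 -0.3339  0.054 ]]
```

View pics/w4.png

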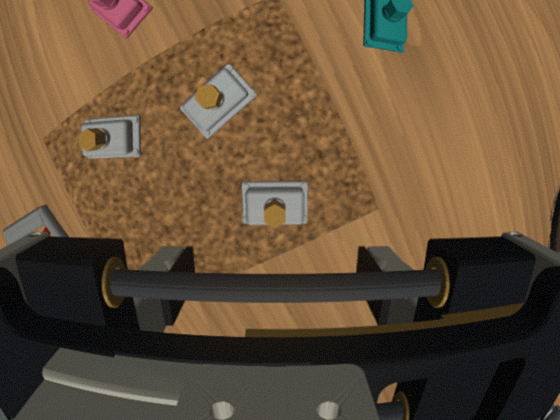

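>>> step_arm(travel=[[0,0.1,-3],[0,0.1,-6],[0,0.1,-9],[0,0.1,-10.9],[0,0.1,-11.8],[0,0.1,-11.8],[0,0.1,-11.8],[0,0.1,-11.8],[0,0.1,-11.8],[0,0.1,-11.8]], roll=[0,0,0,0,0,0,0,0,0,0], grip=[0,0,0,60,150,255,255,255,255,255], squeeze=20)

```text
time_s: 6.6
position: [0.4329, -0.2262, 0.0388]
tcp_rot: [[-0.436, -0.9, 0.0], [-0.9, 0.436, -0.0], [-0.0, -0.0, -1.0]]
contact_force: [-0.9, -0.8, -0.9]
gripper_width: 0.265
finger_force: 0.0
```

>>> step_arm(travel=[[0,0,0],[0,0,0],[0,0,0],[0,0,2],[0,0,6],[0,2,11],[0,2,11]], roll=[0,0,0,0,0,0,0], grip=[255,255,255,255,255,255,255])

```text
time_s: 7.48
position: [0.4348, -0.2059, 0.152]
tcp_rot: [[-0.435, -0.901, 0.007], [-0.901, 0.435, -0.001], [-0.002, -0.006, -1.0]]
contact_force: [1.2, 0.3, -2.6]
gripper_width: 0.202
finger_force: 20.0
```

>>> step_arm(travel=[[1,4,1.2],[2,8,1.2],[3,12,1.2],[4,16,1.2],[5,20,1.2],[6,24,1.2],[7,27,1.2],[7.6,29,1.2],[7.6,29.9,1.2],[7.6,29.9,1.2]], roll=[5,10,15,20,22.6,22.6,22.6,22.6,22.6,22.6], grip=[255,255,255,255,255,255,255,255,255,255])

```text
time_s: 8.72
position: [0.5082, 0.0925, 0.1601]
tcp_rot: [[-0.056, -0.998, -0.001], [-0.998, 0.056, -0.0], [0.0, 0.001, -1.0]]
contact_force: [-1.0, -1.1, -2.5]
gripper_width: 0.204
finger_force: 20.0
```

Run:
```python
from box import *
from bowls import flanges
im,P=grab("wrist","w5")
s=manip.get_state();print(s["position"],s["tcp_rot"][:2],s["time_s"])
c,m,l,yaw=lip(im,P,(200,0,420,262));X=np.array([np.cos(yaw),np.sin(yaw)]);print(c,m,l,np.degrees(yaw),m+.055*X)
```

```text
[0.5082 0.0922 0.1603] [[-0.0566 -0.9984 -0.0008]
 [-0.9984  0.0566 -0.0003]] 8.775
[346.4 147.2] [0.4499 0.0405] [np.float64(19.347878899077553), np.float64(139.776993698174)] -3.260937298899592 [0.5048 0.0374]
```

View pics/w5.png

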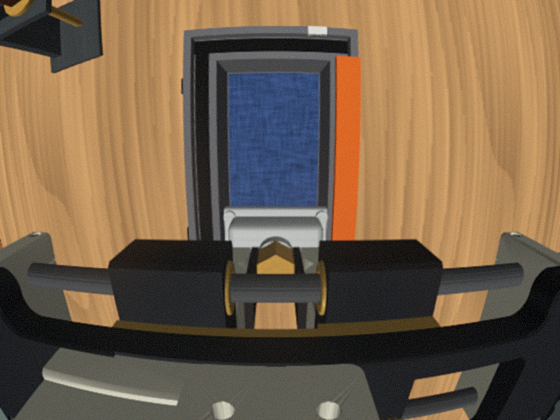

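Run:
```python
from box import *
P=pose("wrist")
Y=np.array([.0568,.9984]);X=np.array([.9984,-.0568])
for p,z in [((227,150),.005),((321,150),.005),((228,73),.005),((321,72),.005),((339,57),.082),((361,57),.082),((224,213),.130),((328,213),.130),((185,30),.076),((357,30),.076)]:
    q=onz(P,p,z)[0][:2]-[.506,.047]; print(p,"box mm",(q@X*1e3).round(1),(q@Y*1e3).round(1))
```

```text
(227, 150) box mm 44.9 -4.1
(321, 150) box mm -45.9 -4.1
(228, 73) box mm 43.4 -79.4
(321, 72) box mm -45.3 -80.4
(339, 57) box mm -47.9 -78.9
(361, 57) box mm -64.5 -80.2
(224, 213) box mm 29.3 25.5
(328, 213) box mm -33.6 25.5
(185, 30) box mm 66.9 -104.0
(357, 30) box mm -63.4 -103.4
```

>>> step_arm(travel=[[0,0,-3],[0,0,-6],[0,0,-9],[0,0,-10.5],[0,0,-11.2],[0,0,-11.4],[0,0,-11.6],[0,0,-11.7],[0,0,-11.7]], roll=[0,0,0,0,0,0,0,0,0], grip=[255,255,255,255,255,255,255,255,255])

```text
time_s: 9.9
position: [0.5089, 0.0929, 0.0439]
tcp_rot: [[-0.056, -0.998, 0.001], [-0.998, 0.056, 0.0], [-0.0, -0.001, -1.0]]
contact_force: [-1.1, -0.0, -2.4]
gripper_width: 0.202
finger_force: 20.0
```

>>> step_arm(travel=[[0,0,-0.1],[0,0,-0.2],[0,0,-0.25],[0,0,-0.25]], roll=[0,0,0,0], grip=[255,255,255,255])

```text
time_s: 10.4
position: [0.509, 0.0928, 0.0436]
tcp_rot: [[-0.055, -0.998, 0.001], [-0.998, 0.055, -0.0], [-0.0, -0.001, -1.0]]
contact_force: [-11.1, -0.6, 26.7]
gripper_width: 0.203
finger_force: 20.0
```

>>> step_arm(travel=[[0,0,0.22],[0,0,0.22],[0,0,0.22],[0,0,0.22],[0,0,2],[0,0,6],[0,-5,11],[-1,-11,14],[-2,-17,16]], roll=[0,0,0,0,0,0,0,0,0], grip=[255,200,160,150,150,150,100,0,0])

```text
time_s: 11.52
position: [0.4911, -0.065, 0.1977]
tcp_rot: [[-0.055, -0.998, 0.002], [-0.998, 0.055, 0.0], [-0.0, -0.002, -1.0]]
contact_force: [1.1, -0.2, -0.7]
gripper_width: 0.687
finger_force: 0.0
```

Run:
```python
from bowls import *
im,P=grab("wrist","w6")
s=manip.get_state();print(s["position"],s["tcp_rot"][:2],s["time_s"],s["gripper_width"])
for f in flanges(im,P,(60,0,520,262),.007): print(f)
```

```text
[ 0.4902 -0.0698  0.2   ] [[-0.057  -0.9984  0.0033]
 [-0.9984  0.057  -0.0009]] 11.575 0.7351567158566784
```

>>> step_arm(travel=[[-1,-5,0],[-2,-10,0],[-3,-15,0],[-4,-20,-1],[-5.1,-24.5,-2],[-5.1,-26.3,-4],[-5.1,-26.3,-4.1],[-5.1,-26.3,-4.1]], roll=[5,10,15,17.5,17.5,17.5,17.5,17.5], grip=[0,0,0,0,0,0,0,0])

```text
time_s: 12.58
position: [0.44, -0.3265, 0.1553]
tcp_rot: [[0.246, -0.969, -0.0], [-0.969, -0.246, -0.0], [-0.0, 0.0, -1.0]]
contact_force: [-0.3, 0.5, 0.0]
gripper_width: 0.999
finger_force: 0.0
```

Run:
```python
from bowls import *
im,P=grab("wrist","w7")
s=manip.get_state();print(s["position"],s["tcp_rot"][:2],s["time_s"],s["gripper_width"])
for f in flanges(im,P,(60,0,520,262),.007): print(f)
```

```text
[ 0.4404 -0.3264  0.1557] [[ 0.2471 -0.969   0.0006]
 [-0.969  -0.2471 -0.0003]] 12.625 0.9971156378503246
(array([174.5, 137.7]), array([ 0.5521, -0.3648]), array([43. , 64.4]), np.float64(-27.491801053225885))
(array([279.8, 186.8]), array([ 0.437 , -0.3417]), array([41.2, 61.7]), np.float64(14.400111077345713))
```

>>> step_arm(travel=[[-0.3,-1.4,-2],[-0.3,-1.4,-5],[-0.3,-1.4,-8.5],[-0.3,-1.4,-10.9],[-0.3,-1.4,-11.8],[-0.3,-1.4,-11.8],[-0.3,-1.4,-11.8],[-0.3,-1.4,-11.8],[-0.3,-1.4,-11.8],[-0.3,-1.4,-11.8]], roll=[0,0,0,0,0,0,0,0,0,0], grip=[0,0,0,60,150,255,255,255,255,255])

```text
time_s: 13.88
position: [0.437, -0.3409, 0.0374]
tcp_rot: [[0.246, -0.969, 0.0], [-0.969, -0.246, -0.0], [0.0, -0.0, -1.0]]
contact_force: [-0.3, 0.5, 0.4]
gripper_width: 0.264
finger_force: 0.0
```

>>> step_arm(travel=[[0,0,0],[0,0,0],[0,0,0],[0,0,2],[0,0,6],[0,0,12],[0,0,12]], roll=[0,0,0,0,0,0,0], grip=[255,255,255,255,255,255,255])

```text
time_s: 14.75
position: [0.4394, -0.3421, 0.1618]
tcp_rot: [[0.247, -0.969, 0.008], [-0.969, -0.247, -0.003], [0.005, -0.006, -1.0]]
contact_force: [0.6, 0.5, -3.1]
gripper_width: 0.203
finger_force: 20.0
```

>>> step_arm(travel=[[0.7,4,0],[1.4,8,0],[2.1,13,0],[2.8,18,0],[3.5,23,0],[4.5,28,0],[5.5,33,0],[6.5,37,0],[6.9,38.8,0],[6.9,38.8,0]], roll=[-3,-6,-9,-12,-15,-17.5,-17.5,-17.5,-17.5,-17.5], grip=[255,255,255,255,255,255,255,255,255,255])

```text
time_s: 16.0
position: [0.5055, 0.0478, 0.1562]
tcp_rot: [[-0.055, -0.998, -0.002], [-0.998, 0.055, -0.001], [0.001, 0.002, -1.0]]
contact_force: [-1.1, -0.2, -1.4]
gripper_width: 0.204
finger_force: 20.0
```

>>> step_arm(travel=[[0,0,0],[0,0,0],[0,0,0]], roll=[0,0,0], grip=[255,255,255])

```text
time_s: 16.38
position: [0.5058, 0.0464, 0.1572]
tcp_rot: [[-0.058, -0.998, 0.0], [-0.998, 0.058, 0.0], [-0.0, -0.0, -1.0]]
contact_force: [-0.3, -0.2, -1.2]
gripper_width: 0.2
finger_force: 20.0
```

>>> step_arm(travel=[[0.06,0.05,-3],[0.06,0.05,-6],[0.06,0.05,-9],[0.06,0.05,-10.5],[0.06,0.05,-11],[0.06,0.05,-11.2],[0.06,0.05,-11.4],[0.06,0.05,-11.5],[0.06,0.05,-11.6],[0.06,0.05,-11.6]], roll=[0,0,0,0,0,0,0,0,0,0], grip=[255,255,255,255,255,255,255,255,255,255])

```text
time_s: 17.62
position: [0.5069, 0.0478, 0.0423]
tcp_rot: [[-0.056, -0.998, 0.001], [-0.998, 0.056, 0.0], [-0.0, -0.001, -1.0]]
contact_force: [-3.5, 0.0, 8.9]
gripper_width: 0.199
finger_force: 20.0
```

>>> step_arm(travel=[[0,0,0.05],[0,0,0.05],[0,0,0.05],[0,0,0.05],[0,0,2],[0,0,6],[0,-2,11],[0,-7,12],[0.5,-12,12],[1,-17,12]], roll=[0,0,0,0,0,0,0,-5,-10,-15], grip=[255,200,160,150,150,150,100,0,0,0])

```text
time_s: 18.88
position: [0.5166, -0.1237, 0.1616]
tcp_rot: [[-0.315, -0.949, 0.001], [-0.949, 0.315, 0.0], [-0.001, -0.001, -1.0]]
contact_force: [1.3, 0.2, -0.5]
gripper_width: 0.805
finger_force: 0.0
```

>>> step_arm(travel=[[0.5,-5,0],[1.5,-10,0],[2.5,-15,0],[3.5,-20,0],[3.6,-23,0],[3.6,-24,0],[3.6,-24,0],[3.6,-24,0]], roll=[-5,-9.3,-9.3,-9.3,-9.3,-9.3,-9.3,-9.3], grip=[0,0,0,0,0,0,0,0])

```text
time_s: 19.88
position: [0.5526, -0.3614, 0.1613]
tcp_rot: [[-0.462, -0.887, 0.0], [-0.887, 0.462, 0.0], [-0.0, -0.0, -1.0]]
contact_force: [-0.4, -0.2, 0.3]
gripper_width: 1.004
finger_force: 0.0
```

Run:
```python
from bowls import *
im,P=grab("wrist","w8")
s=manip.get_state();print(s["position"],s["tcp_rot"][:2],s["time_s"],s["gripper_width"])
for f in flanges(im,P,(60,0,520,262),.007): print(f)
```

```text
[ 0.5527 -0.3613  0.1614] [[-0.4613 -0.8872  0.0003]
 [-0.8872  0.4613  0.0001]] 19.925 1.0016242299936169
(array([273.8, 196.3]), array([ 0.5519, -0.3632]), array([42.5, 62.2]), np.float64(-27.47147411901497))
```

>>> step_arm(travel=[[-0.05,-0.15,-3],[-0.05,-0.15,-6],[-0.05,-0.15,-9],[-0.05,-0.15,-11.4],[-0.05,-0.15,-12.3],[-0.05,-0.15,-12.3],[-0.05,-0.15,-12.3],[-0.05,-0.15,-12.3],[-0.05,-0.15,-12.3],[-0.05,-0.15,-12.3]], roll=[0,0,0,0,0,0,0,0,0,0], grip=[0,0,0,60,150,255,255,255,255,255])

```text
time_s: 21.18
position: [0.5521, -0.3639, 0.0384]
tcp_rot: [[-0.462, -0.887, 0.0], [-0.887, 0.462, -0.0], [-0.0, -0.0, -1.0]]
contact_force: [0.0, -0.0, -0.3]
gripper_width: 0.263
finger_force: 0.0
```

>>> step_arm(travel=[[0,0,0],[0,0,0],[0,0,0],[0,0,2],[0,0,6],[0,2,12],[0,7,12],[0,12,12],[0,17,12]], roll=[0,0,0,0,0,0,5,10,15], grip=[255,255,255,255,255,255,255,255,255])

```text
time_s: 22.3
position: [0.5513, -0.1923, 0.1578]
tcp_rot: [[-0.215, -0.977, -0.001], [-0.977, 0.215, 0.0], [-0.0, 0.001, -1.0]]
contact_force: [1.1, -0.3, -2.2]
gripper_width: 0.198
finger_force: 20.0
```

>>> step_arm(travel=[[-1,4,0],[-2,8,0],[-3,12,0],[-4,16,0],[-4.7,18.5,0],[-4.7,19.6,0],[-4.7,19.6,0],[-4.7,19.6,0],[-4.7,19.6,0]], roll=[4,8,9.3,9.3,9.3,9.3,9.3,9.3,9.3], grip=[255,255,255,255,255,255,255,255,255])

```text
time_s: 23.42
position: [0.5051, 0.0014, 0.158]
tcp_rot: [[-0.058, -0.998, -0.0], [-0.998, 0.058, -0.0], [0.0, 0.0, -1.0]]
contact_force: [0.0, -0.2, -1.7]
gripper_width: 0.201
finger_force: 20.0
```

>>> step_arm(travel=[[-0.05,0.1,-3],[-0.05,0.1,-6],[-0.05,0.1,-9],[-0.05,0.1,-10.4],[-0.05,0.1,-10.9],[-0.05,0.1,-11.1],[-0.05,0.1,-11.3],[-0.05,0.1,-11.4],[-0.05,0.1,-11.5],[-0.05,0.1,-11.5]], roll=[0,0,0,0,0,0,0,0,0,0], grip=[255,255,255,255,255,255,255,255,255,255])

```text
time_s: 24.68
position: [0.5047, 0.0033, 0.0433]
tcp_rot: [[-0.056, -0.998, 0.0], [-0.998, 0.056, 0.0], [-0.0, -0.0, -1.0]]
contact_force: [0.6, -0.2, -2.0]
gripper_width: 0.203
finger_force: 20.0
```

>>> step_arm(travel=[[0,0,-0.05],[0,0,-0.1],[0,0,-0.15],[0,0,-0.15]], roll=[0,0,0,0], grip=[255,255,255,255])

```text
time_s: 25.18
position: [0.5048, 0.0033, 0.0432]
tcp_rot: [[-0.056, -0.998, 0.001], [-0.998, 0.056, -0.0], [-0.0, -0.001, -1.0]]
contact_force: [-6.8, 1.5, 17.3]
gripper_width: 0.202
finger_force: 20.0
```

>>> step_arm(travel=[[0,0,0.1],[0,0,0.1],[0,0,0.1],[0,0,0.1],[0,0,2],[0,0,6],[0,0,11],[0,5,15],[-1,10,20],[-2,15,25]], roll=[0,0,0,0,0,0,0,0,0,0], grip=[255,200,160,150,150,150,100,0,0,0])

```text
time_s: 26.42
position: [0.4867, 0.1407, 0.2795]
tcp_rot: [[-0.057, -0.998, 0.0], [-0.998, 0.057, 0.0], [-0.0, -0.0, -1.0]]
contact_force: [1.2, 0.6, -0.2]
gripper_width: 0.807
finger_force: 0.0
```

>>> step_arm(travel=[[-1,4,2],[-2,9,4],[-2,14,4],[-3,19,4],[-3,22,4],[-3,22,4],[-3,22,4],[-3,22,4]], roll=[0,0,0,0,0,0,0,0], grip=[0,0,0,0,0,0,0,0])

```text
time_s: 27.42
position: [0.4575, 0.3587, 0.3184]
tcp_rot: [[-0.057, -0.998, 0.0], [-0.998, 0.057, 0.0], [-0.0, -0.0, -1.0]]
contact_force: [0.2, 0.1, -0.5]
gripper_width: 0.996
finger_force: 0.0
```

Run:
```python
from box import *
im,P=grab("wrist","w9")
s=manip.get_state();print(s["position"],s["tcp_rot"][:2],s["time_s"],s["gripper_width"])
c,m,l,yaw=lip(im,P,(200,0,420,262));X=np.array([np.cos(yaw),np.sin(yaw)]);print(c,m,l,np.degrees(yaw),m+.055*X)
```

```text
[0.4575 0.3587 0.3184] [[-0.0575 -0.9983  0.0003]
 [-0.9983  0.0575  0.0003]] 27.475 1.0031955097833394Traceback (most recent call last):
  File "<stdin>", line 4, in <module>
  File "box.py", line 3, in lip
    c,a,r=max(blobs(im,(0,150,120),(12,255,255),100,roi),key=lambda t:t[1])
          ~~~^^^^^^^^^^^^^^^^^^^^^^^^^^^^^^^^^^^^^^^^^^^^^^^^^^^^^^^^^^^^^^
ValueError: max() iterable argument is empty
```

View pics/w9.png

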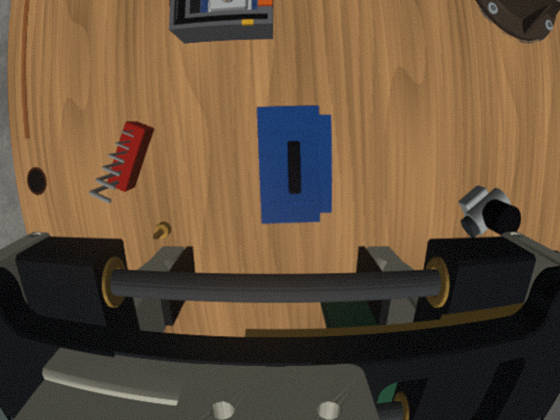

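Run:
```python
from h import *
im=cv2.cvtColor(cv2.imread("pics/w9.png"),cv2.COLOR_BGR2RGB);P=pose("wrist")
def rect(c_a_r,z):
    c,a,r=c_a_r
    q=onz(P,cv2.boxPoints(r),z)[:,:2];e=q[1]-q[0],q[2]-q[1];L=max(e,key=np.linalg.norm);L=L*np.sign(L[1])
    return c,a,q.mean(0),np.round([np.linalg.norm(v)*1e3 for v in e],1),np.degrees(np.arctan2(-L[0],L[1]))
hsv=cv2.cvtColor(im,cv2.COLOR_RGB2HSV);print(hsv[165,265],hsv[165,293],hsv[150,328])
h=[b for b in blobs(im,(0,0,0),(179,255,45),100,(270,120,320,215))];h=max(h,key=lambda t:t[1]);print("handle",rect(h,.049))
# plate: blue + fill, restrict by opening tongue off is hard; use full rect (tongue incl) 105 x 170
b=max(blobs(im,(100,120,40),(125,255,255),300,(240,90,345,235)),key=lambda t:t[1]);print("lid",rect(b,.017))
t=cv2.cvtColor(cv2.imread("pics/top0.png"),cv2.COLOR_BGR2RGB);T=pose("top")
k=max(blobs(t,(0,0,0),(179,255,60),30,(130,214,168,232)),key=lambda t:t[1]);print(k[0],k[1],tri([(P,h[0]),(T,k[0])]))
sc=cv2.cvtColor(cv2.imread("pics/scene0.png"),cv2.COLOR_BGR2RGB);S=pose("scene")
k=max(blobs(sc,(0,0,0),(179,255,60),30,(365,205,410,226)),key=lambda t:t[1]);print(k[0],k[1],tri([(P,h[0]),(S,k[0])]))
```

```text
[109 172 111] [165  64  24] [109 188 110]
handle (array([293.8, 166.4]), 595, array([0.4305, 0.3414]), array([15.7, 68.3]), np.float64(-2.5307251914609883))
lid (array([294.1, 162.8]), 7389, array([0.4282, 0.3429]), array([100.8, 169.4]), np.float64(-1.678136389509011))
[147.9 221.8] 101 (array([0.431 , 0.3424, 0.0264]), [0.0018567949011739522, 0.0018567949011738564])
[385.8 214.9] 163 (array([0.4298, 0.343 , 0.0303]), [0.00023172900056031795, 0.0002317290005602318])
```

>>> step_arm(travel=[[-0.5,-0.2,0],[-1,-0.5,0],[-1.5,-0.8,-2],[-2,-1,-4],[-2.7,-1.4,-7],[-2.7,-1.7,-10],[-2.7,-1.7,-13],[-2.7,-1.7,-16],[-2.7,-1.7,-18],[-2.7,-1.7,-18]], roll=[-10,-20,-30,-40,-50,-60,-70,-80,-88.8,-88.8], grip=[0,0,0,0,0,0,0,0,0,0])

```text
time_s: 28.72
position: [0.4299, 0.3413, 0.1371]
tcp_rot: [[-0.999, 0.035, -0.001], [0.035, 0.999, -0.002], [0.001, -0.002, -1.0]]
contact_force: [0.2, 0.6, 0.6]
gripper_width: 0.995
finger_force: 0.0
```

Run:
```python
from h import *
im,P=grab("wrist","w10")
s=manip.get_state();print(s["position"],s["tcp_rot"][:2],s["time_s"],s["q"][5])
h=max(blobs(im,(0,0,0),(179,255,45),100,(185,150,350,255)),key=lambda t:t[1]);print(h)
q=onz(P,cv2.boxPoints(h[2]),.049);print(q,q.mean(0))
```

```text
[0.4305 0.342  0.1383] [[-0.9995  0.0326 -0.0001]
 [ 0.0326  0.9995 -0.0006]] 28.775 -2.631563766750488
(array([276.9, 215.4]), 2193, ((277.0, 215.0), (26.0, 86.0), 90.0))
[[0.4175 0.3107 0.049 ]
 [0.4198 0.3779 0.049 ]
 [0.4411 0.378  0.049 ]
 [0.4387 0.3093 0.049 ]] [0.4293 0.344  0.049 ]
```

View pics/w10.png

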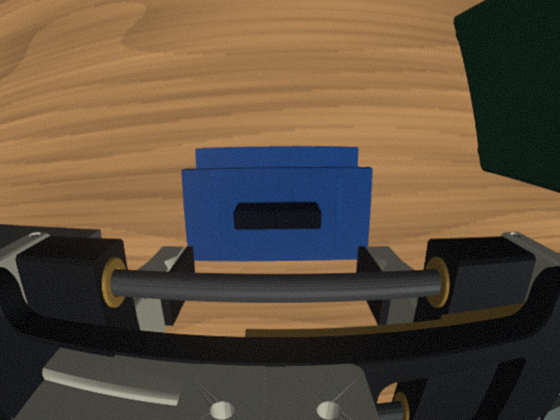

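>>> step_arm(travel=[[0,0.1,-3],[0,0.1,-6],[0,0.1,-9],[0,0.1,-11],[0,0.1,-11.6],[0,0.1,-11.6],[0,0.1,-11.6],[0,0.1,-11.6],[0,0.1,-11.6]], roll=[0,0,0,0,0,0,0,0,0], grip=[0,0,0,0,0,255,255,255,255], squeeze=15)

```text
time_s: 29.9
position: [0.4307, 0.344, 0.0232]
tcp_rot: [[-0.999, 0.035, 0.001], [0.035, 0.999, 0.001], [-0.001, 0.001, -1.0]]
contact_force: [-0.6, -0.9, 6.0]
gripper_width: 0.794
finger_force: 15.0
```

>>> step_arm(travel=[[0,0,0.2],[0,0,1],[0,0,3],[0,0,6],[0,0,10],[0,0,14],[0,0,14],[0,0,14]], roll=[0,0,0,0,0,0,0,0], grip=[255,255,255,255,255,255,255,255])

```text
time_s: 30.9
position: [0.4297, 0.3433, 0.1618]
tcp_rot: [[-0.999, 0.036, -0.001], [0.036, 0.999, 0.0], [0.001, 0.0, -1.0]]
contact_force: [0.3, -0.1, -2.7]
gripper_width: 0.798
finger_force: 15.0
```

Run:
```python
from h import *
im,P=grab("wrist","w11");grab("scene","s1")
s=manip.get_state();print(s["position"],s["time_s"])
a=cv2.imread("pics/s1.png")[100:280,300:500];b=cv2.imread("pics/w11.png")[100:320,130:430]
cv2.imwrite("pics/c1.png",np.vstack([cv2.resize(a,(400,360))[:300],cv2.resize(b,(400,293))]))
```

```text
[0.4296 0.3429 0.1609] 31.0
```

View pics/c1.png

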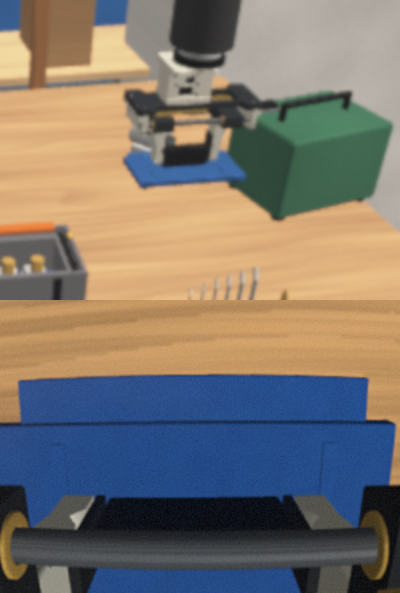

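Run:
```python
from h import *
im=cv2.cvtColor(cv2.imread("pics/w11.png"),cv2.COLOR_BGR2RGB);P=pose("wrist");s=manip.get_state()
hsv=cv2.cvtColor(im,cv2.COLOR_RGB2HSV);m=cv2.inRange(hsv,np.array((100,120,40)),np.array((125,255,255)))
R=np.array(s["tcp_rot"]);p=np.array(s["position"])
for c in range(155,400,40):
    r=np.where(m[120:240,c])[0][0]+120
    d=m[r:,c]; q=onz(P,(c,r-.5),p[2]-.010)[0]; print(c,r,((q-p)@R*1e3).round(1))
r=180
cs=np.where(m[160,:])[0];print(cs[0],cs[-1],[((onz(P,(c,160),p[2]-.010)[0]-p)@R*1e3).round(1) for c in (cs[0]-.5,cs[-1]+.5)])
```

```text
155 161 [ 52.7 -63.8  10.2]
195 159 [ 53.  -41.   10.1]
235 157 [ 53.6 -19.6  10.1]
275 157 [53.5  1.2 10.1]
315 157 [53.7 22.  10. ]
355 157 [54.1 43.4 10. ]
395 159 [53.9 66.1 10. ]
158 405 [array([ 52.9, -62.3,  10.2]), array([53.3, 72.5,  9.9])]
```

>>> step_arm(travel=[[1,-4,0],[2,-8,0],[3,-12,0],[4.5,-16,0],[6,-20,0],[7.5,-24,0],[8.9,-28,0],[8.9,-29.7,-1.5],[8.9,-29.7,-3],[8.9,-29.7,-3]], roll=[-1,-1,-1,-1,-1,-1,-1,-1,-1,-1], grip=[255,255,255,255,255,255,255,255,255,255])

```text
time_s: 32.25
position: [0.5178, 0.0466, 0.13]
tcp_rot: [[-0.999, 0.053, -0.004], [0.053, 0.999, -0.001], [0.004, -0.002, -1.0]]
contact_force: [-0.5, 0.1, -1.2]
gripper_width: 0.799
finger_force: 15.0
```

>>> step_arm(travel=[[0,0,0],[0,0,0],[0,0,0]], roll=[0,0,0], grip=[255,255,255])

```text
time_s: 32.62
position: [0.5194, 0.0471, 0.1325]
tcp_rot: [[-0.999, 0.052, 0.001], [0.052, 0.999, 0.0], [-0.001, 0.0, -1.0]]
contact_force: [-0.5, -0.4, -1.8]
gripper_width: 0.798
finger_force: 15.0
```

```bash
cat > hook.py <<'E'
from h import *
import sys
im,P=grab("wrist",sys.argv[1]);s=manip.get_state()
R=np.array(s["tcp_rot"]);p=np.array(s["position"]);print(p,R[:2,0],s["time_s"],s["contact_force"])
hsv=cv2.cvtColor(im,cv2.COLOR_RGB2HSV);B=cv2.inRange(hsv,np.array((100,110,40)),np.array((125,255,255)));O=cv2.inRange(hsv,np.array((0,150,100)),np.array((14,255,255)))
f=lambda px,z:((onz(P,px,z)[0]-p)@R*1e3).round(1)[:2]
for c in range(165,400,55):
    b=np.where(B[60:250,c])[0];o=np.where(O[60:250,c])[0]
    b=b[0]+60-.5 if len(b) else np.nan
    if len(o): print(c,b,o[0]+60,o[-1]+60,"tongue",f((c,b),p[2]-.010),"lip",f((c,o[0]+59.5),.082),f((c,o[-1]+60.5),.082))
yb,xb=np.where(B[60:200]);yo,xo=np.where(O[60:250]); 
k=int(np.median(yo))+60;xs=np.where(O[k])[0];print("lip ends",k,f((xs[0]-.5,k),.082),f((xs[-1]+.5,k),.082))
for dr in (6,): 
    k=int(np.nanmin(yb))+60+dr;xs=np.where(B[k])[0];print("tongue ends",k,f((xs[0]-.5,k),p[2]-.010),f((xs[-1]+.5,k),p[2]-.010))
E
python3 hook.py w12
```

```text
[0.5194 0.047  0.1325] [-0.9986  0.0524] 32.675 [-0.0783 -0.1428 -1.6039]
165 158.5 122 148 tongue [ 53.5 -57.7] lip [ 74.6 -71. ] [ 56.6 -71.6]
220 149.5 119 147 tongue [ 57.4 -27.2] lip [ 74.8 -33.8] [ 56.  -34.1]
275 148.5 119 146 tongue [57.6  1.3] lip [74.3  1.3] [56.3  1.4]
330 149.5 120 147 tongue [57.4 29.9] lip [74.2 36.5] [56.1 36.8]
385 156.5 123 149 tongue [54.6 60.4] lip [74.1 73.7] [56.1 74.4]
lip ends 134 [ 66.8 -79.5] [66.8 81.5]
tongue ends 155 [ 54.9 -44.9] [55.  47.6]
```

>>> step_arm(travel=[[-0.15,0.03,-1],[-0.15,0.03,-2],[-0.15,0.03,-3],[-0.15,0.03,-3.6],[-0.15,0.03,-3.9],[-0.15,0.03,-4.1],[-0.15,0.03,-4.1],[-0.15,0.03,-4.1]], roll=[-0.5,-0.5,-0.5,-0.5,-0.5,-0.5,-0.5,-0.5], grip=[255,255,255,255,255,255,255,255], squeeze=10)

```text
time_s: 33.67
position: [0.5179, 0.047, 0.0913]
tcp_rot: [[-0.998, 0.062, 0.0], [0.062, 0.998, 0.0], [-0.0, 0.0, -1.0]]
contact_force: [0.1, 0.1, -2.4]
gripper_width: 0.796
finger_force: 10.0
```

```bash
python3 hook.py w13
python3 - <<'E'
from h import *
im=cv2.cvtColor(cv2.imread("pics/w13.png"),cv2.COLOR_BGR2RGB)
for c in (170,275,380): print(c,[tuple(int(v) for v in im[r,c]) for r in range(140,172,3)])
E
```

```text
[0.5179 0.047  0.0914] [-0.9981  0.0617] 33.725 [ 0.1028  0.6687 -1.395 ]
165 158.5 124 156 tongue [ 53.6 -57.8] lip [ 72.4 -56.8] [ 54.7 -57.5]
220 156.5 121 155 tongue [ 53.8 -27.4] lip [ 72.6 -27. ] [ 54.3 -27.3]
275 155.5 119 154 tongue [54.   1.2] lip [73.2  1.2] [54.6  1.2]
330 156.5 120 154 tongue [53.8 29.9] lip [73.1 29.4] [54.9 29.8]
385 157.5 123 156 tongue [54.2 60.3] lip [73.  59.3] [54.7 60. ]
lip ends 138 [ 65.9 -79.5] [65.9 80.7]
tongue ends 162 [ 52.1 -70.7] [52.2 73.2]
170 [(226, 107, 45), (227, 109, 42), (229, 114, 48), (225, 112, 42), (224, 106, 42), (231, 111, 48), (93, 83, 96), (56, 88, 151), (55, 80, 144), (54, 83, 146), (58, 86, 149)]
275 [(230, 115, 42), (230, 114, 45), (230, 117, 45), (227, 112, 41), (230, 110, 42), (121, 98, 105), (45, 80, 147), (46, 85, 149), (52, 91, 156), (53, 89, 154), (45, 81, 147)]
380 [(229, 112, 41), (229, 114, 43), (229, 111, 41), (229, 112, 40), (228, 108, 39), (233, 116, 53), (32, 75, 141), (43, 86, 154), (42, 87, 152), (37, 79, 147), (37, 85, 152)]
```

>>> step_arm(travel=[[0.03,-0.05,0],[0.03,-0.05,-0.1],[0.03,-0.05,-0.2],[0.03,-0.05,-0.3],[0.03,-0.05,-0.4],[0.03,-0.05,-0.5],[0.03,-0.05,-0.5]], roll=[0,0,0,0,0,0,0], grip=[255,255,255,255,255,255,255])

```text
time_s: 34.6
position: [0.5175, 0.0463, 0.0863]
tcp_rot: [[-0.998, 0.062, -0.001], [0.062, 0.998, -0.0], [0.001, -0.0, -1.0]]
contact_force: [-4.5, 0.2, 3.9]
gripper_width: 0.797
finger_force: 10.0
```

>>> step_arm(travel=[[-0.05,0,-0.05],[-0.1,0,-0.1],[-0.15,0,-0.15],[-0.2,0,-0.15],[-0.2,0,-0.15]], roll=[0,0,0,0,0], grip=[255,255,255,255,255])

```text
time_s: 35.22
position: [0.5164, 0.0465, 0.0847]
tcp_rot: [[-0.998, 0.062, 0.001], [0.062, 0.998, 0.0], [-0.001, 0.0, -1.0]]
contact_force: [-0.4, 0.0, 1.7]
gripper_width: 0.801
finger_force: 10.0
```

```bash
python3 hook.py w14
python3 - <<'E'
from h import *
im,S=grab("scene","s2")
cv2.imwrite("pics/c2.png",np.hstack([cv2.resize(cv2.imread("pics/s2.png")[160:280,240:360],(390,390)),cv2.resize(cv2.imread("pics/w14.png")[90:290,130:430],(410,390))]))
E
```

```text
[0.5163 0.0465 0.0846] [-0.9981  0.0616] 35.275 [-1.7692 -0.1179  2.8147]
165 161.5 126 160 tongue [ 51.9 -57.9] lip [ 71.1 -54.6] [ 53.1 -55.3]
220 160.5 123 158 tongue [ 51.6 -27.5] lip [ 71.3 -25.9] [ 53.3 -26.2]
275 159.5 122 158 tongue [51.9  1.2] lip [71.4  1.2] [53.1  1.2]
330 159.5 123 158 tongue [52.2 30. ] lip [71.4 28.3] [53.4 28.7]
385 160.5 125 159 tongue [52.5 60.4] lip [71.7 57. ] [53.7 57.7]
lip ends 142 [ 64.1 -79.4] [64.2 81.9]
tongue ends 166 [ 49.8 -69. ] [49.9 71.5]
```

View pics/c2.png

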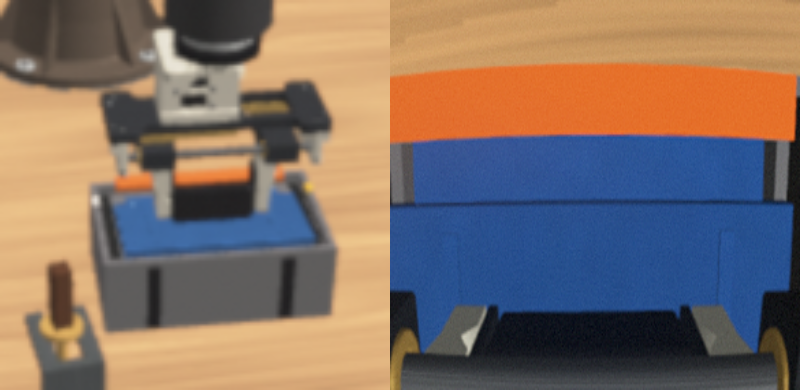

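>>> step_arm(travel=[[-0.1,0.01,0],[-0.2,0.01,0],[-0.3,0.02,0],[-0.4,0.02,0],[-0.5,0.03,0],[-0.5,0.03,0]], roll=[0,0,0,0,0,0], grip=[255,255,255,255,255,255])

```text
time_s: 36.08
position: [0.5108, 0.0467, 0.0846]
tcp_rot: [[-0.998, 0.062, -0.0], [0.062, 0.998, 0.0], [0.0, 0.0, -1.0]]
contact_force: [0.3, 1.1, -0.6]
gripper_width: 0.8
finger_force: 10.0
```

```bash
python3 hook.py w15
```

```text
[0.5108 0.0467 0.0846] [-0.9981  0.0616] 36.125 [-0.12    0.2693  0.5764]
165 172.5 137 171 tongue [ 46.  -58.2] lip [ 65.6 -54.7] [ 47.5 -55.6]
220 171.5 134 169 tongue [ 45.9 -27.6] lip [ 65.9 -25.9] [ 47.9 -26.3]
275 170.5 133 169 tongue [46.2  1.3] lip [66.1  1.2] [47.7  1.3]
330 170.5 134 169 tongue [46.4 30.1] lip [66.  28.4] [47.9 28.8]
385 171.5 136 170 tongue [46.6 60.7] lip [66.1 57.2] [48.  58.1]
lip ends 152 [ 58.8 -79.1] [58.8 81.6]
tongue ends 177 [ 43.8 -69.4] [43.9 72. ]
```

>>> step_arm(travel=[[-0.1,0.01,0],[-0.2,0.01,0],[-0.3,0.02,0],[-0.4,0.02,0],[-0.45,0.03,-0.1],[-0.45,0.03,-0.2],[-0.45,0.03,-0.3],[-0.45,0.03,-0.4],[-0.45,0.03,-0.4]], roll=[0,0,0,0,0,0,0,0,0], grip=[255,255,255,255,255,255,255,255,255])

```text
time_s: 37.25
position: [0.5067, 0.0472, 0.0806]
tcp_rot: [[-0.998, 0.062, 0.0], [0.062, 0.998, 0.0], [-0.0, 0.0, -1.0]]
contact_force: [1.6, 0.9, 1.2]
gripper_width: 0.793
finger_force: 10.0
```

```bash
python3 hook.py w16
```

```text
[0.5067 0.0472 0.0806] [-0.9981  0.0617] 37.3 [2.2864 0.5116 0.7133]
165 181.5 145 180 tongue [ 41.  -58.5] lip [ 61.6 -53.5] [ 43.3 -54.5]
220 180.5 143 179 tongue [ 41.  -27.8] lip [ 61.5 -25.3] [ 43.3 -25.8]
275 179.5 141 178 tongue [41.4  1.3] lip [62.2  1.2] [43.7  1.3]
330 179.5 142 178 tongue [41.5 30.3] lip [62.1 27.8] [43.9 28.3]
385 180.5 144 179 tongue [41.6 61.1] lip [62.1 56. ] [43.9 57. ]
lip ends 161 [ 54.3 -79.2] [54.4 81.2]
tongue ends 186 [ 38.7 -70.4] [38.8 73.6]
```

>>> step_arm(travel=[[0,0,-0.05],[0,0,-0.1],[0,0,-0.1],[0,0,-0.1]], roll=[0,0,0,0], grip=[255,255,255,255])

```text
time_s: 37.8
position: [0.5067, 0.0471, 0.0798]
tcp_rot: [[-0.998, 0.061, 0.0], [0.061, 0.998, 0.0], [-0.0, 0.0, -1.0]]
contact_force: [1.3, 0.2, 5.5]
gripper_width: 0.796
finger_force: 10.0
```

>>> step_arm(travel=[[0,0,0.1],[0,0,0.1],[0,0,0.1],[0,0,0.1],[0,0,2],[0,0,6],[2,0,11],[5,0,16],[9,0,20],[9,0,20]], roll=[0,0,0,0,0,0,0,0,0,0], grip=[0,0,0,0,0,0,0,0,0,0])

```text
time_s: 39.05
position: [0.5998, 0.0472, 0.2824]
tcp_rot: [[-0.998, 0.062, 0.005], [0.062, 0.998, 0.001], [-0.005, 0.001, -1.0]]
contact_force: [-0.5, 0.2, -1.6]
gripper_width: 1.003
finger_force: 0.0
```

Run:
```python
from box import *
im,P=grab("wrist","w17");grab("scene","s3");s=manip.get_state();print(s["position"],s["time_s"])
a=cv2.resize(cv2.imread("pics/s3.png")[170:290,230:390],(400,300));b=cv2.resize(cv2.imread("pics/w17.png")[60:290,120:427],(400,300))
cv2.imwrite("pics/c3.png",np.hstack([a,b]))
```

```text
[0.5962 0.047  0.2788] 39.15
```

View pics/c3.png

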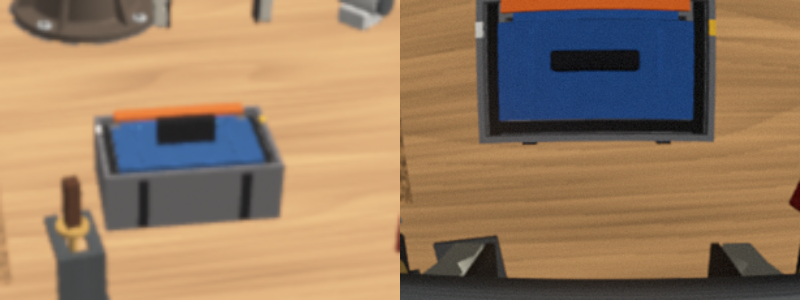

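Run:
```python
from box import *
im=cv2.cvtColor(cv2.imread("pics/w17.png"),cv2.COLOR_BGR2RGB);P=pose("wrist")
yaw=np.radians(-3.3);o=np.array([.5063,.047]);X=np.array([np.cos(yaw),np.sin(yaw)]);Y=np.array([-X[1],X[0]])
bx=lambda px,z:[((q[:2]-o)@X*1e3,(q[:2]-o)@Y*1e3) for q in onz(P,px,z)]
hsv=cv2.cvtColor(im,cv2.COLOR_RGB2HSV)
B=max(blobs(im,(100,110,40),(125,255,255),500,(180,60,360,165)),key=lambda t:t[1]);print("plate",np.round(bx(cv2.boxPoints(B[2]),.074),1))
for n,lo,hi in (("yel",(20,150,120),(32,255,255)),("white",(0,0,190),(179,40,255))):
    for b in blobs(im,lo,hi,8,(170,60,375,110)): print(n,b[0],b[1],np.round(bx(cv2.boxPoints(b[2]),.076),1))
c,m,l,y=lip(im,P,(170,30,375,110));print("lip",c,m,l,np.degrees(y),bx(c,.082))
dark=cv2.inRange(hsv,np.array((0,0,60)),np.array((179,70,110)))
r=130;xs=np.where(dark[120,150:400])[0]+150;print(xs)
ys=np.where(dark[120:200,240])[0]+120;print(ys,np.round(bx([(xs[0]-.5,120),(xs[-1]+.5,120),(240,ys[0]-.5),(240,ys[-1]+.5)],.076),1))
```

```text
plate [[-49.9 -83.9]
 [-49.6  86.1]
 [ 46.2  87.3]
 [ 46.3 -84.8]]
yel [359.3  80.6] 67 [[-41.   98.5]
 [-41.4 104.4]
 [-28.6 104.3]
 [-28.3  98.4]]
white [179.9  81. ] 18 [[ -39.6 -100.7]
 [ -39.4  -98.4]
 [ -31.2  -98.4]
 [ -31.4 -100.7]]
lip [269.4  59.2] [0.449  0.0513] [np.float64(20.61513990543712), np.float64(158.96415243187778)] -3.4195909127185007 [(np.float64(-55.01463268499207), np.float64(1.125837459891205))]
[179 180 181 182 183 184 185 186 357 358 359 360 361]
[163 164 165 166 167] [[   8.8 -101.9]
 [  10.3  103.9]
 [  59.4  -32.4]
 [  65.   -32.5]]
```

>>> step_arm(travel=[[0.5,-0.3,0.5],[1,-0.6,1],[1.5,-1,2],[2,-1.3,2],[3,-1.7,2],[4,-2,2],[5,-2.5,2],[6,-2.7,2],[6.5,-2.7,2],[6.5,-2.7,2]], roll=[10,20,30,40,50,60,70,80,90,93.5], grip=[0,0,0,0,0,0,0,0,0,0])

```text
time_s: 40.4
position: [0.6604, 0.02, 0.2978]
tcp_rot: [[0.003, -1.0, -0.003], [-1.0, -0.003, -0.001], [0.001, 0.003, -1.0]]
contact_force: [-0.9, -0.4, 0.3]
gripper_width: 0.997
finger_force: 0.0
```

>>> step_arm(travel=[[0,0,0],[0,0,0]], roll=[0,0], grip=[0,0])

```text
time_s: 40.65
position: [0.6608, 0.0201, 0.299]
tcp_rot: [[-0.002, -1.0, -0.001], [-1.0, 0.002, -0.0], [0.0, 0.001, -1.0]]
contact_force: [-0.2, -0.8, 0.2]
gripper_width: 1.001
finger_force: 0.0
```

Run:
```python
from h import *
im,P=grab("wrist","w18");s=manip.get_state();print(s["position"],s["tcp_rot"][:2],s["time_s"],s["q"])
print(proj(P,[[.694,-.115,.175],[.694,-.115,.121],[.694,-.115,.015]]))
sc=cv2.cvtColor(cv2.imread("pics/s3.png"),cv2.COLOR_BGR2RGB);S=pose("scene")
t,T=grab("top","t1")
r=proj(P,[[.694,-.115,.15]])[0].astype(int);print(r)
x0,y0=max(r[0]-75,0),max(r[1]-75,0)
a=cv2.resize(im[y0:y0+150,x0:x0+150,::-1],(390,390),interpolation=cv2.INTER_NEAREST)
b=cv2.resize(sc[235:310,235:290,::-1],(286,390),interpolation=cv2.INTER_NEAREST)
print("wrist crop origin",x0,y0,"x2.6; scene crop 235,235 x5.2")
cv2.imwrite("pics/c4.png",np.hstack([a,b]))
```

```text
[0.661  0.0201 0.2993] [[-0.0016 -1.     -0.0007]
 [-1.      0.0016 -0.0001]] 40.7 [ 0.3246  0.3031  0.0953 -0.0001 -1.3637 -0.3261]
[[234.779   55.288 ]
 [241.1321  66.5073]
 [249.1885  80.8678]]
[237  60]
wrist crop origin 162 0 x2.6; scene crop 235,235 x5.2
```

View pics/c4.png

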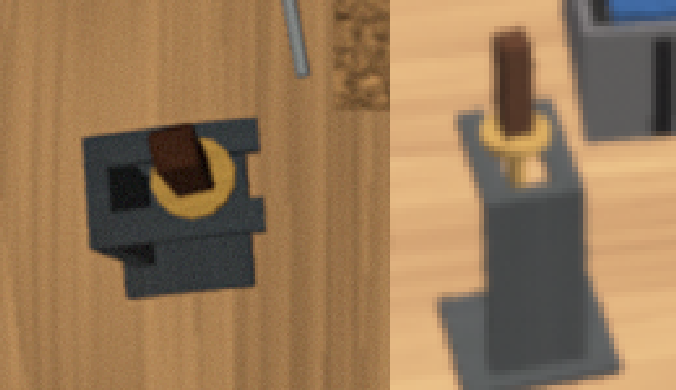

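```bash
cat > stick.py <<'E'
from h import *
import sys
def edges(im,P,z,roi,lo,hi):
    b=max(blobs(im,lo,hi,30,roi),key=lambda t:t[1]); return b
if __name__=="__main__":
    im=cv2.cvtColor(cv2.imread("pics/w18.png"),cv2.COLOR_BGR2RGB);P=pose("wrist")
    hsv=cv2.cvtColor(im,cv2.COLOR_RGB2HSV);print(hsv[55,229],hsv[74,236],hsv[30,170],hsv[85,200])
    m=cv2.inRange(hsv,np.array((15,130,120)),np.array((28,255,255)));k=np.zeros_like(m);k[45:92,215:258]=m[45:92,215:258]
    n,l,st,c=cv2.connectedComponentsWithStats(k);i=1+np.argmax(st[1:,4]);pts=np.argwhere(l==i)[:,::-1].astype(np.float32)
    (cx,cy),r=cv2.minEnclosingCircle(pts);print("collar",cx,cy,r,st[i],onz(P,(cx,cy),.121))
    sc=cv2.cvtColor(cv2.imread("pics/s3.png"),cv2.COLOR_BGR2RGB);S=pose("scene")
    print("tri collar",tri([(P,(cx,cy)),(S,(259.2,260))])," handle top",tri([(P,(229.3,55.4)),(S,(258.5,241.5))]),onz(P,(229.3,55.4),.175),onz(S,[(259.2,260)],.121),onz(S,[(258.5,241.5)],.175))
    pr=np.array([(82,137),(257,118),(265,200),(265,230),(92,248)])/2.6+[162,0];q=onz(P,pr,.115);print(q)
    for a,b in ((0,1),(4,3)): d=q[a]-q[b];print(np.degrees(np.arctan2(d[1],d[0])))
    h=max(blobs(im,(0,60,15),(14,255,90),20,(215,40,250,78)),key=lambda t:t[1]);print("handle",h)
E
python3 stick.py
```

```text
[ 11 168  56] [ 19 169 113] [ 15 130 177] [90  5 55]
collar 235.5 67.5 16.140111923217773 [220  53  32  31 393] [[ 0.7004 -0.1142  0.121 ]]
tri collar (array([ 0.7009, -0.1137,  0.1183]), [0.0009905485336405694, 0.0009905485336405664])  handle top (array([ 0.6997, -0.1141,  0.1743]), [0.0012039511352935559, 0.001203951135293558]) [[ 0.6993 -0.1151  0.175 ]] [[ 0.7048 -0.1132  0.121 ]] [[ 0.7012 -0.1131  0.175 ]]
[[ 0.7464 -0.1345  0.115 ]
 [ 0.6747 -0.1391  0.115 ]
 [ 0.6714 -0.1043  0.115 ]
 [ 0.6715 -0.0919  0.115 ]
 [ 0.7419 -0.087   0.115 ]]
3.6365913274069177
4.051762186269765
handle (array([230.3,  60.2]), 450, ((230.0, 61.000003814697266), (27.195587158203125, 20.23857307434082), 71.56504821777344))
```

>>> step_arm(travel=[[1,-4,0],[2,-8,0],[3,-12,0],[3.9,-13.4,-1],[3.9,-13.4,-4],[3.9,-13.4,-8],[3.9,-13.4,-12],[3.9,-13.4,-15.5],[3.9,-13.4,-16.9],[3.9,-13.4,-16.9]], roll=[1,2,3,3.9,3.9,3.9,3.9,3.9,3.9,3.9], grip=[0,0,0,0,0,0,0,0,0,0])

```text
time_s: 42.0
position: [0.7003, -0.114, 0.1302]
tcp_rot: [[0.067, -0.998, -0.001], [-0.998, -0.067, -0.0], [0.0, 0.001, -1.0]]
contact_force: [-0.5, 0.4, 0.9]
gripper_width: 0.996
finger_force: 0.0
```

>>> step_arm(travel=[[0,0,0],[0,0,0],[0,0,0],[0,0,0],[0,0,0],[0,0,0],[0,0,0],[0,0,0],[0,0,0],[0,0,0]], roll=[0,0,0,0,0,0,0,0,0,0], grip=[100,200,255,255,255,255,255,255,255,255], squeeze=25)

```text
time_s: 43.25
position: [0.7006, -0.114, 0.1306]
tcp_rot: [[0.067, -0.998, 0.0], [-0.998, -0.067, 0.0], [-0.0, -0.0, -1.0]]
contact_force: [0.6, -0.2, -0.2]
gripper_width: 0.188
finger_force: 25.0
```

>>> step_arm(travel=[[0,0,0.5],[0,0,2],[0,0,5],[0,0,9],[0,0,13],[-1,1,13],[-4,4,13],[-7,8,13],[-10,12,13],[-13,16,13]], roll=[0,0,0,0,0,0,0,0,0,0], grip=[255,255,255,255,255,255,255,255,255,255])

```text
time_s: 44.5
position: [0.5689, 0.0471, 0.2607]
tcp_rot: [[0.067, -0.998, -0.0], [-0.998, -0.067, 0.0], [-0.0, 0.0, -1.0]]
contact_force: [0.2, 1.0, -1.1]
gripper_width: 0.189
finger_force: 25.0
```

>>> step_arm(travel=[[-3,3,0],[-6,6,0],[-9.4,9.4,0],[-9.4,9.4,0],[-9.4,9.4,0],[-9.4,9.4,0]], roll=[-3,-6,-7.1,-7.1,-7.1,-7.1], grip=[255,255,255,255,255,255])

```text
time_s: 45.25
position: [0.4769, 0.1395, 0.2605]
tcp_rot: [[-0.057, -0.998, -0.0], [-0.998, 0.057, -0.0], [0.0, 0.0, -1.0]]
contact_force: [-0.2, -0.3, -0.8]
gripper_width: 0.188
finger_force: 25.0
```

Run:
```python
from h import *
im,P=grab("wrist","w19");s=manip.get_state();p=np.array(s["position"]);R=np.array(s["tcp_rot"]);print(p,R[:2],s["time_s"],s["contact_force"])
print("expect tip,collar under,collar top",proj(P,[p+R[:,2]*.115,p+R[:,2]*.015,p+R[:,2]*.009]))
hsv=cv2.cvtColor(im,cv2.COLOR_RGB2HSV)
for b in blobs(im,(15,150,60),(30,255,255),30,(225,150,330,290)): print(b)
for r in range(195,262,5):
    x=np.where(cv2.inRange(hsv[r:r+1,200:360],np.array((16,130,60)),np.array((30,255,255)))[0])[0]+200; print(r,(x[0],x[-1],len(x)) if len(x) else None, hsv[r,276])
```

```text
[0.4769 0.1393 0.2604] [[-0.0576 -0.9983 -0.0004]
 [-0.9983  0.0576 -0.0004]] 45.3 [ 0.3116 -0.5964 -1.3061]
expect tip,collar under,collar top [[273.7447 209.5008]
 [272.8738 252.8808]
 [272.7937 256.9174]]
(array([275.7, 233. ]), 1106, ((281.1107177734375, 231.8927764892578), (51.583927154541016, 53.442806243896484), 24.863697052001953))
(array([230.8, 270.7]), 77, ((231.46998596191406, 271.2099914550781), (7.212489604949951, 20.081832885742188), 8.13010311126709))
(array([320. , 275.2]), 114, ((319.3307800292969, 275.64617919921875), (27.41167449951172, 7.442083835601807), 82.87498474121094))
195 (np.int64(308), np.int64(356), 16) [23 55 37]
200 (np.int64(267), np.int64(356), 32) [ 18 146 101]
205 (np.int64(267), np.int64(359), 30) [ 21 199 211]
210 (np.int64(224), np.int64(355), 38) [ 17 166  89]
215 (np.int64(203), np.int64(354), 45) [ 18 151  88]
220 (np.int64(203), np.int64(356), 40) [ 17 143  93]
225 (np.int64(203), np.int64(358), 58) [ 18 141  92]
230 (np.int64(201), np.int64(358), 70) [ 20 159 184]
235 (np.int64(204), np.int64(352), 72) [ 19 165 181]
240 (np.int64(221), np.int64(335), 65) [ 19 163 186]
245 (np.int64(236), np.int64(315), 46) [ 15 134  38]
250 (np.int64(289), np.int64(292), 4) [ 15 119  47]
255 (np.int64(290), np.int64(292), 3) [ 11 148  43]
260 (np.int64(291), np.int64(291), 1) [ 18 148  38]
```

Run:
```python
from h import *
im=cv2.cvtColor(cv2.imread("pics/w19.png"),cv2.COLOR_BGR2RGB);P=pose("wrist");s=manip.get_state();p=np.array(s["position"]);R=np.array(s["tcp_rot"])
for z,n in ((.015,"collar front rim"),(.009,"top rim")): print(n,proj(P,[p+R[:,2]*z+R[:,0]*.017, p+R[:,2]*z+R[:,1]*.017,p+R[:,2]*z-R[:,1]*.017]))
hsv=cv2.cvtColor(im,cv2.COLOR_RGB2HSV)
for r in range(188,250,4): print(r,[int(v) for v in hsv[r,256:296:2,1]],"V",[int(v) for v in hsv[r,256:296:2,2]])
```

```text
collar front rim [[272.9155 224.7969]
 [302.5531 253.0417]
 [243.4086 252.9635]]
top rim [[272.8348 228.0635]
 [303.3949 257.0699]
 [242.4198 256.9845]]
188 [154, 143, 141, 149, 157, 139, 164, 143, 141, 148, 139, 20, 16, 29, 18, 14, 22, 8, 4, 23] V [93, 100, 94, 94, 94, 99, 90, 98, 96, 95, 88, 64, 65, 61, 57, 53, 58, 64, 59, 56]
192 [20, 20, 44, 23, 30, 40, 44, 23, 58, 42, 60, 38, 65, 48, 71, 60, 85, 47, 64, 55] V [25, 38, 35, 33, 42, 32, 35, 33, 35, 36, 34, 40, 39, 32, 36, 38, 36, 38, 32, 37]
196 [38, 35, 75, 50, 60, 46, 35, 33, 77, 53, 61, 53, 71, 45, 78, 77, 64, 101, 71, 57] V [34, 36, 34, 36, 34, 33, 36, 39, 30, 34, 42, 43, 36, 40, 36, 33, 28, 38, 43, 40]
200 [25, 4, 26, 35, 21, 74, 150, 145, 151, 164, 146, 133, 43, 23, 16, 27, 36, 15, 29, 25] V [70, 60, 69, 66, 62, 79, 109, 109, 110, 115, 101, 107, 72, 67, 65, 67, 71, 67, 70, 71]
204 [13, 5, 8, 19, 27, 119, 198, 195, 198, 189, 198, 195, 52, 13, 8, 8, 13, 10, 8, 0] V [102, 100, 99, 105, 105, 163, 219, 217, 218, 218, 216, 217, 117, 98, 100, 99, 102, 98, 102, 104]
208 [128, 128, 127, 131, 124, 127, 124, 130, 155, 154, 162, 144, 130
[... 1468 characters left out ...]
] V [188, 185, 181, 184, 183, 186, 183, 181, 185, 182, 186, 182, 186, 183, 183, 186, 186, 184, 191, 191]
240 [164, 160, 160, 165, 159, 161, 160, 160, 156, 165, 163, 161, 165, 154, 164, 165, 162, 159, 156, 163] V [182, 187, 187, 186, 189, 185, 188, 186, 189, 179, 186, 184, 179, 190, 180, 175, 180, 180, 181, 178]
244 [163, 164, 161, 161, 160, 161, 160, 172, 165, 156, 136, 162, 158, 132, 149, 133, 170, 160, 159, 165] V [183, 177, 182, 165, 132, 122, 115, 110, 91, 75, 75, 63, 55, 52, 48, 50, 126, 182, 183, 181]
248 [102, 122, 151, 182, 150, 163, 140, 142, 161, 128, 143, 143, 117, 186, 119, 153, 173, 169, 152, 78] V [25, 48, 81, 28, 46, 36, 42, 43, 38, 42, 41, 41, 48, 37, 47, 40, 53, 163, 69, 36]
```

>>> step_arm(travel=[[0,0,-2],[0,0,-4],[0,0,-5.5],[0,0,-6],[0,0,-6],[0,0,-6]], roll=[0,0,0,0,0,0], grip=[255,255,255,255,255,255])

```text
time_s: 46.05
position: [0.477, 0.1402, 0.2013]
tcp_rot: [[-0.056, -0.998, 0.001], [-0.998, 0.056, 0.0], [-0.001, -0.001, -1.0]]
contact_force: [-0.1, -0.1, -1.2]
gripper_width: 0.191
finger_force: 25.0
```

Run:
```python
from h import *
im,P=grab("wrist","w20");s=manip.get_state();p=np.array(s["position"]);R=np.array(s["tcp_rot"]);print(p,s["time_s"])
print("expect tip",proj(P,[p+R[:,2]*.115]))
hsv=cv2.cvtColor(im,cv2.COLOR_RGB2HSV)
for r in range(180,222,2): print(r,[f"{int(h)}/{int(a)}/{int(v)}" for h,a,v in hsv[r,[250,256,262,266,270,273,276,279,282,286,292,300]]])
```

```text
[0.4769 0.1402 0.2013] 46.1
expect tip [[273.8369 209.7269]]
180 ['109/178/136', '109/178/135', '108/176/136', '109/172/139', '109/173/134', '109/171/136', '109/176/132', '109/175/140', '108/179/141', '114/139/141', '10/209/217', '11/211/216']
182 ['109/184/137', '109/173/137', '108/176/136', '110/171/134', '109/179/137', '111/165/139', '110/174/136', '109/157/148', '109/177/143', '112/145/137', '11/201/222', '10/206/220']
184 ['108/174/139', '108/186/130', '109/179/134', '109/180/130', '110/172/138', '110/174/136', '109/183/135', '110/164/123', '110/153/130', '113/119/137', '11/211/218', '11/212/219']
186 ['109/181/138', '109/186/137', '109/180/136', '109/169/136', '110/169/134', '108/171/134', '110/164/137', '120/37/62', '150/15/50', '178/26/116', '11/207/218', '11/203/222']
188 ['108/185/131', '110/177/137', '110/164/140', '109/168/135', '110/172/132', '110/171/136', '109/181/131', '132/23/55', '80/15/52', '5/52/113', '10/210/216', '11/207/220']
190 ['108/184/133', '109/176/136', '109/178/133', '110/167/139', '109/173/137', '109/163/139', '110/172/138', '135/38/53', '173/20/51', '
[... 1728 characters left out ...]
, '18/168/97', '0/24/63', '10/24/64', '5/26/58', '17/27/85']
214 ['143/12/84', '0/0/77', '156/16/81', '19/159/144', '20/182/98', '15/143/84', '18/147/92', '18/148/93', '24/16/80', '165/6/84', '10/18/87', '162/13/98']
216 ['143/9/109', '150/5/105', '140/7/104', '22/193/223', '20/180/142', '16/152/77', '19/161/92', '18/159/98', '15/10/105', '90/5/106', '23/10/105', '170/7/108']
218 ['128/9/110', '105/5/106', '110/7/106', '22/189/228', '19/179/121', '16/147/83', '17/146/94', '18/159/98', '6/12/108', '30/5/107', '30/5/102', '30/2/104']
220 ['13/55/129', '13/53/124', '14/48/123', '21/185/221', '19/175/112', '15/146/82', '18/144/87', '16/153/95', '15/58/131', '15/59/133', '15/59/135', '12/53/129']
```

>>> step_arm(travel=[[0,0.1,0],[0,0.1,-0.5],[0,0.1,-1],[0,0.1,-1.5],[0,0.1,-1.5],[0,0.1,-1.5]], roll=[0,0,0,0,0,0], grip=[255,255,255,255,255,255])

```text
time_s: 46.85
position: [0.4766, 0.141, 0.1856]
tcp_rot: [[-0.056, -0.998, -0.0], [-0.998, 0.056, -0.0], [0.0, 0.0, -1.0]]
contact_force: [-0.6, 0.4, -0.1]
gripper_width: 0.189
finger_force: 25.0
```

>>> step_arm(travel=[[0.6,-0.03,0],[1.2,-0.07,0],[1.8,-0.1,0],[2.4,-0.14,0],[3,-0.17,0],[3.6,-0.21,0],[4.2,-0.24,0],[4.8,-0.28,0],[4.8,-0.28,0],[4.8,-0.28,0]], roll=[0,0,0,0,0,0,0,0,0,0], grip=[255,255,255,255,255,255,255,255,255,255])

```text
time_s: 48.1
position: [0.5244, 0.1382, 0.1855]
tcp_rot: [[-0.056, -0.998, -0.0], [-0.998, 0.056, -0.0], [0.0, 0.0, -1.0]]
contact_force: [-0.2, 0.6, -0.8]
gripper_width: 0.195
finger_force: 25.0
```

```bash
cat > chan.py <<'E'
from h import *
import sys
im,P=grab("wrist",sys.argv[1]);s=manip.get_state();p=np.array(s["position"]);R=np.array(s["tcp_rot"]);print(p,s["time_s"],s["contact_force"])
e=proj(P,[p+R[:,2]*.115])[0];print("expect tip",e)
hsv=cv2.cvtColor(im,cv2.COLOR_RGB2HSV)
for r in range(190,222,2): print(r,"".join("B" if 100<h<122 and a>110 else "O" if h<13 and a>150 and v>90 else "b" if 13<=h<28 and a>128 else "k" if v<47 else "g" if a<40 else "." for h,a,v in hsv[r,190:330]))
E
python3 chan.py w21
```

```text
[0.5243 0.1382 0.1856] 48.15 [ 0.4411  0.9051 -1.176 ]
expect tip [273.8556 209.6767]
190 ...bb.........b.....gggggggggggkkkkkkkkkk.BBBBBBBBBBBBBBBBBBBBBBBBBBBBBBBBBBBBBBBBBBBBBBBBBBBBBBBBBBBBBBBBBBBBBBBBBBBBBBBBBBBBBBBBBBBBBBBBBB
192 ..........b.....bb..gggggggggggkkkkkkkkkk.BBBBBBBBBBBBBBBBBBBBBBBBBBBBBBBBBBBBBBBBBBBBBBBBBBBBBBBBBBBBBBBBBBBBBBBBBBBBBBBBBBBBBBBBBBBBBBBBBB
194 .........b.......b...ggggggggggkkkkkkkkkkgBBBBBBBBBBBBBBBBBBBBBBBBBBBBBBBBBBBBBBBBBBBBBBBBBBBBBBBBBBBBBBBBBBBBBBBBBBBBBBBBBBBBBBBBBBBBBBBBBB
196 ...b...b..b.........gggggggggggkkkkkkkkkkkBBBBBBBBBBBBBBBBBBBBBBBBBBBBBBBBBBBBBBBBBBBBBBBBBBBBBBBBBBBBBBBBBBBBBBBBBBBBBBBBBBBBBBBBBBBBBBBBBB
198 .........bb.b........ggggggggggkkkkkkkkkkkBBBBBBBBBBBBBBBBBBBBBBBBBBBBBBBBBBBBBBBBBBBBBBBBBBBBBBBBBBBBBBBBBBBBBBBBBBBBBBBBBBBBBBBBBBBBBBBBBB
200 bb........b..........ggggggggggkkkkkkkkkkkBBBBBBBBBBBBBBBBBBBBBBBBBBBBBBBBBBBBBBBBBBBBBBBBBBBBBBBBBBBBBBBBBBBBBBBBBBBBBBBBBBBBBBBBBBBBBBBBBB
202 .b......b............ggggggggggkkkkkkkkkkk.BBBBBBBBBBBBBBBBBBBBBBBBBBBBBBBBBBBBBBBBBBBBBBBBBBBBBBBBBBBBBBBBBBBBBBBBBBBBBBBBBBBBBBBBBBBBBBBBB
[... 605 characters left out ...]
.gggggggg.kkkkkkkkkkkkkkkkkkkkkkkkkkkkkkkkkkkkkkkkkkkkkkkkkkkb.bbbbbbbb.kkkkkkkkkkkkkkkkkkkkkkkkkkkkkkkkkkkkkkkkkkkkkkkk
214 .....b...b.bb....b...ggggggg.ggggggggggggggggggggggggggggggggggggggggggggggggggg.bbbbbbbbb..gggggggggggggggggggggggggggggggggggggggggggggggg
216 b..b....b.b..b..b.....gggggggggggggggggggggggggggggggggggggggggggggggggggggggggg.bbbbbbbbbb.ggggggggggggggggggggggggggggggggggggg...........
218 ..................b...gggggggggggggggggggggggggggggggggggggggggggggggggggggggggg.b.bbbbbbbb.gggggggggggggggggggggggggggggggggggg.bbbbbbbbbbb
220 .......b.bb..bb.......gggggggggggggggggggggggggggggggggggggggggggggggggggggggggg.bbbbbbbbbb.gggggggggggggggggggggggggggggggggggggbbbbbbbbbbb
```

>>> step_arm(travel=[[0.6,-0.03,0],[1.2,-0.07,0],[1.8,-0.1,0],[2.4,-0.14,0],[3,-0.17,0],[3.6,-0.21,0],[4.1,-0.24,0],[4.35,-0.25,0],[4.35,-0.25,0],[4.35,-0.25,0]], roll=[0,0,0,0,0,0,0,0,0,0], grip=[255,255,255,255,255,255,255,255,255,255])

```text
time_s: 49.4
position: [0.5679, 0.1357, 0.1856]
tcp_rot: [[-0.056, -0.998, -0.0], [-0.998, 0.056, 0.0], [-0.0, 0.0, -1.0]]
contact_force: [0.3, -0.2, 0.2]
gripper_width: 0.194
finger_force: 25.0
```

```bash
python3 chan.py w22 | cut -c1-112
```

```text
[0.5679 0.1357 0.1856] 49.45 [ 0.5253 -0.2044 -0.5778]
expect tip [273.79   209.6664]
190 .....bbb..b...bb.b......b.b..b......bb.b.b.....b.........b.....b.......gggggggggkkkkkkkkkkkggBBBBBBBBBBBBBBB
192 .b....bb..b..b........b.b...b....b...b.......b.bb.........b.........b..gggggggggkkkkkkkkkkkggBBBBBBBBBBBBBBB
194 b....b......b..b..b..b.......b........b.b......b...bbb...b.............gggggggggkkkkkkkkkkkggBBBBBBBBBBBBBBB
196 ...b..b.b...b....b......................b.....b..bb..........b.........gggggggggkkkkkkkkkkkgg.BBBBBBBBBBBBBB
198 ........bb.......b.......b.....bbb..bb.........b..........b............gggggggggkkkkkkkkkkkggBBBBBBBBBBBBBBB
200 .b.bbb..b...b..b....bbbb..b...b............b....bb.................b...gggggggggkkkkkkkkkkkgg.BBBBBBBBBBBBBB
202 bb...bb.......b.b.b....b....b........b......b...b..........b.....b.....ggggggggkkkkkkkkkkkkgg.BBBBBBBBBBBBBB
204 b.b...b.b........b.b..bbb..b........b..b.....b........b............bb...gggggggkkkkk.kkkkkkkkkkkkkkkkkkkkkkk
206 .b.b.b...bb..b..bb..b....b......b.b..b..........bb......b........b.....ggggggggkkkk......kkkkkkkkkkkkkkkkkkk
208 b.bb....b.......bb.......b...........b..bb.b......b..b...b.............ggggggggkk.bbbbbbbb.kkkkkkkkkkkkkkkkk
210 b.b.....b...b....b.................bb............b...b...............b..gggggggk..bbbbbbbbbkkkkkkkkkkkkkkkkk
212 b.b......b.....bbb....b.bb..b...b....b.....b.....b.b....................gggggggk.bbbbbbbbbb.kkkkkkkkkkkkkkkk
214 .b.b.............b.....b...bb.........b.....b.......b.............b.....gggggggg..bbbbbbbb..gggggggggggggggg
216 bb..b.b.b........bb.b....bb....bb......b.bb.b.b...b.b..b.b...........b..ggggggg..bbbbbbbbbb.gggggggggggggggg
218 bb.b.....bb.b....bb......b..b.b.......b.......b..bb.b..b.b..............ggggggg..bbbbbbbbbb.gggggggggggggggg
220 ...b.........bb.bbbbb.........b......b..b.....b....bb.....b.....b.......gggggggg.bbbbbbbbbb.gggggggggggggggg
```

>>> step_arm(travel=[[-0.03,-0.6,0],[-0.07,-1.2,0],[-0.1,-1.8,0],[-0.14,-2.4,0],[-0.17,-3,0],[-0.21,-3.6,0],[-0.24,-4.2,0],[-0.28,-4.8,0],[-0.31,-5.4,0],[-0.35,-6,0]], roll=[0,0,0,0,0,0,0,0,0,0], grip=[255,255,255,255,255,255,255,255,255,255])

```text
time_s: 50.7
position: [0.5645, 0.0753, 0.1856]
tcp_rot: [[-0.056, -0.998, 0.0], [-0.998, 0.056, -0.0], [0.0, -0.0, -1.0]]
contact_force: [0.6, 0.4, -0.9]
gripper_width: 0.19
finger_force: 25.0
```

>>> step_arm(travel=[[-0.03,-0.6,0],[-0.07,-1.2,0],[-0.1,-1.8,0],[-0.14,-2.4,0],[-0.17,-3,0],[-0.21,-3.6,0],[-0.24,-4.2,0],[-0.28,-4.8,0],[-0.31,-5.4,0],[-0.35,-6,0]], roll=[0,0,0,0,0,0,0,0,0,0], grip=[255,255,255,255,255,255,255,255,255,255])

```text
time_s: 51.95
position: [0.561, 0.0153, 0.1856]
tcp_rot: [[-0.056, -0.998, 0.0], [-0.998, 0.056, -0.0], [-0.0, -0.0, -1.0]]
contact_force: [0.3, -0.4, -1.4]
gripper_width: 0.189
finger_force: 25.0
```

```bash
python3 chan.py w23 | cut -c60-112
python3 - <<'E'
from h import *
im=cv2.cvtColor(cv2.imread("pics/w23.png"),cv2.COLOR_BGR2RGB);hsv=cv2.cvtColor(im,cv2.COLOR_RGB2HSV)
for r in range(130,206,2): print(r,"".join("B" if 100<h<122 and a>110 else "b" if 13<=h<28 and a>128 else "k" if v<47 else "g" if a<40 else "." for h,a,v in hsv[r,250:300]))
E
```

```text
.....bb.....b...gggggggggkkkkkkkkkkkgg.BBBBBBBBBBBBBB
.b.......bb.....gggggggggkkkkkkkkkkkgg.BBBBBBBBBBBBBB
........b.b.....gggggggggkkkkkkkkkkkgg.BBBBBBBBBBBBBB
..b.............gggggggggkkkkkkgkkkkgg.BBBBBBBBBBBBBB
..bb............gggggggggkkkkkkkkkkkgg.BBBBBBBBBBBBBB
........b.b.bb..gggggggggkkkkkkkkkkkgg.BBBBBBBBBBBBBB
......b......b..gggggggggkkkkkkkkkkkgg.BBBBBBBBBBBBBB
............b...gggggggggkkkkkkkkkkkgg.BBBBBBBBBBBBBB
...........b....gggggggggkkk.....kkkgg.BBBBBBBBBBBBBB
...b...b........gggggggggk.bbbbbbb..gg.BBBBBBBBBBBBBB
.b........bb....ggggggggg.bbbbbbbbb.gg.BBBBBBBBBBBBBB
..b.............ggggggggg.bbbbbbbbb.gg.BBBBBBBBBBBBBB
...b.b......bb..ggggggggg.bbbbbbbbbbgg.BBBBBBBBBBBBBB
.b....b...b......ggggggg..bbbbbbbbbb.g.BBBBBBBBBBBBBB
......bb.b.......ggggggg..bbbbbbbbbb.gBBBBBBBBBBBBBBB
..b..b........b..ggggggg..bbbbbbbbbb.gBBBBBBBBBBBBBBB
130 .b.bbbb.b.gggggggggggggggggggggggggggggggggggggggg
132 .b.....bb..gggggggkkkkkkkkkkkkkkkkkkkkkkkkkkkkkkkk
134 b.bb.b.bb..gggggggkkkkkkkkkkkkkkkkkkkkkkkkkkkkkkkk
136 .b..b.bb...gggggggkkkkkkkkkkkkkkkkkkkkkkkkkkkkkkkk
138 b.b..b.bb..g
[... 1153 characters left out ...]
.gggggggggkkkkkkkkkkkgg.BBBBBBBBBBBBBBBB
182 ...........gggggggggkkkkkkkkkkkgg.BBBBBBBBBBBBBBBB
184 b..........gggggggggkkkkkkkkkkkgg.BBBBBBBBBBBBBBBB
186 ....b......gggggggggkkkkkkkkkkkgg.BBBBBBBBBBBBBBBB
188 ...........gggggggggkkkkkkkkkkkgg.BBBBBBBBBBBBBBBB
190 bb.....b...gggggggggkkkkkkkkkkkgg.BBBBBBBBBBBBBBBB
192 ....bb.....gggggggggkkkkkkkkkkkgg.BBBBBBBBBBBBBBBB
194 ...b.b.....gggggggggkkkkkkkkkkkgg.BBBBBBBBBBBBBBBB
196 ...........gggggggggkkkkkkgkkkkgg.BBBBBBBBBBBBBBBB
198 ...........gggggggggkkkkkkkkkkkgg.BBBBBBBBBBBBBBBB
200 ...b.b.bb..gggggggggkkkkkkkkkkkgg.BBBBBBBBBBBBBBBB
202 .b......b..gggggggggkkkkkkkkkkkgg.BBBBBBBBBBBBBBBB
204 .......b...gggggggggkkkkkkkkkkkgg.BBBBBBBBBBBBBBBB
```

>>> step_arm(travel=[[-0.04,-0.65,0],[-0.07,-1.3,0],[-0.11,-1.95,0],[-0.15,-2.6,0],[-0.19,-3.25,0],[-0.22,-3.9,0],[-0.26,-4.55,0],[-0.3,-5.2,0],[-0.34,-5.85,0],[-0.36,-6.25,0]], roll=[0,0,0,0,0,0,0,0,0,0], grip=[255,255,255,255,255,255,255,255,255,255])

```text
time_s: 53.25
position: [0.5574, -0.0472, 0.1856]
tcp_rot: [[-0.057, -0.998, 0.0], [-0.998, 0.057, 0.0], [-0.0, -0.0, -1.0]]
contact_force: [-0.3, 0.0, -0.7]
gripper_width: 0.189
finger_force: 25.0
```

>>> step_arm(travel=[[0,0,0],[0,0,0]], roll=[0,0], grip=[255,255])

```text
time_s: 53.5
position: [0.5575, -0.0467, 0.1856]
tcp_rot: [[-0.056, -0.998, 0.0], [-0.998, 0.056, 0.0], [-0.0, -0.0, -1.0]]
contact_force: [-0.4, -0.4, -1.4]
gripper_width: 0.188
finger_force: 25.0
```

```bash
python3 chan.py w24 | cut -c60-132
```

```text
b...b.b.b...bbbbb.g.....ggggg.gg.g..gggggggggkggg.gggggkgkgkggkgggkkgggkk
.b...bbb.bbb.b....g..gg.gg...ggggggg.kggggg.gg.g.ggggggkgkkgkgkgggkkkgkkg
b..bbb.b.bb.bb....g..g.g...gg.gg.g.g.ggggggkgkggggggggkkggggkggk.gkgggggk
..bb.bb..bbbbbb..gggggggggggggggggggggggggggggggggggggggggggggggggggggggg
....b..bbb...b..ggggggggggggggggggggggggggggggggggggggggggggggggggggggggg
....bb.b..b.b...ggggggggggggggggggggggggggggggggggggggggggggggggggggggggg
....bbbbbbbb.bb.ggggggggggggggggggggggggggggggggggggggggggggggggggggggggg
....b..bb..bbbb..gggggggkk.kkkk.k..gkkkkkkkkkkkkkkkkkkkkkkkkkkkkkkkkkkkgk
.....b.bb.bb.bb.ggggggg.kkkk...bb.kkkkkkkkkkkkkkkkkkkkkkkkkkkkkkkkkkkkkkk
....bb.....bbb..ggggggggkkbbbbbbbbb.kkkkkkkkkkkkkkkkkkkkkkkkkkkkkkkkkkkkk
...b..bb.b.b.b..ggggggg.k.bbbbbbbbbb.kkkkkkkkkkkkkkkkkkkkkkkkkkkkkkkkkkkk
....bb....bb.bb.ggggggggkbbbbbbbbbbbbkkkkkkkkkkkkkkkkkkkkkkkkkkkkkkkkkkkk
........bbb..bb.gggggggg..bbbbbbbbbb.ggggggggggggggggggggg.gggggggggggggg
......b..bb.bb...ggggggg..bbbbbbbbbb.gg.BB.BBBB.BBBBBBBB.BBBBBBBBBBBBBBBB
....bb...bbb.b...ggggggg.bbbbbbbbbbb.g.BBBBBBBBBBBBBBBBBBBBBBBBBBBBBBBBBB
..bb..bbbb.b....gggggggg..bbbbbbbbbb.g.BBBBBBBBBBBBBBBBBBBBBBBBBBBBBBBBBB
```

>>> step_arm(travel=[[-0.6,0.03,0],[-1.2,0.07,0],[-1.8,0.1,0],[-2.4,0.14,0],[-3,0.17,0],[-3.6,0.21,0],[-4.2,0.24,0],[-4.8,0.28,0],[-5.4,0.31,0],[-6,0.35,0]], roll=[0,0,0,0,0,0,0,0,0,0], grip=[255,255,255,255,255,255,255,255,255,255])

```text
time_s: 54.8
position: [0.497, -0.0433, 0.1856]
tcp_rot: [[-0.056, -0.998, 0.0], [-0.998, 0.056, 0.0], [-0.0, -0.0, -1.0]]
contact_force: [0.7, -0.5, -0.8]
gripper_width: 0.19
finger_force: 25.0
```

>>> step_arm(travel=[[-0.6,0.03,0],[-1.2,0.07,0],[-1.8,0.1,0],[-2.4,0.14,0],[-3,0.17,0],[-3.1,0.18,0],[-3.1,0.18,0]], roll=[0,0,0,0,0,0,0], grip=[255,255,255,255,255,255,255])

```text
time_s: 55.68
position: [0.4665, -0.0414, 0.1857]
tcp_rot: [[-0.056, -0.998, 0.0], [-0.998, 0.056, 0.0], [-0.0, -0.0, -1.0]]
contact_force: [0.8, -0.0, -0.3]
gripper_width: 0.192
finger_force: 25.0
```

```bash
python3 chan.py w25 | cut -c60-132
python3 - <<'E'
from h import *
im=cv2.cvtColor(cv2.imread("pics/w25.png"),cv2.COLOR_BGR2RGB)
for b in blobs(im,(0,0,150),(179,40,255),8,(230,180,320,215)): print(b)
E
```

```text
gkgkg.gg.gg.kgggggggkgkg.kg.gggk.gggg.ggggg.kggggkk.kggggkgg.b.bbb.bb....
g.gg.ggkggggggkkggg..g.ggkggggggg.gggggggg.ggg.gkkgkgggkggkk...b.b.bb.bb.
kgkkgkgkgkggkkgkggggggggggggggg.gggg.k.gg.kggggg.ggk.gggkg.k...bbbbbbbb.b
ggggggggggggggggggggggggggggggggggggggggggggggggggggggggggggggg..b...b.b.
ggggggggggggggggggggggggggggggggggggggggggggggggggggggggggggggg...bb.b..b
ggggggggggggggggggggggggggggggggggggggggggggggggggggggggggggggg..bbbbb.bb
ggggggggggggggggggggggggggggggggggggggggggggggggggggggggggggggg...bb.....
kkkkkkkkkkkkkkkkkkk.ggggggggggggg.ggkkkgkkkkk.kkkkkkkkk.ggggggg...bb.....
kkkkkkkkkkkkkkkkkkkkkkkkkkkkkb...kkkkkkkkkkkkkkkkkkkkkkkggggggg..bbbbbb..
kkkkkkkkkkkkkkkkkkkkkkkkkk.bbbbbbbb.kkkkkkkkkkkkkkkkkkkkggggggg...b.b..b.
kkkkkkkkkkkkkkkkkkkkkkkkk.bbbbbbbbbbkkkkkkkkkkkkkkkkkkkkggggggg....b...bb
kkkkkkkkkkkkkkkkkkkkkkkkkbbbbbbbbbbb.kkkkkkkkkkkkkkkkkkgggggggg...b..b.b.
ggggggggggggggggggggggggg.bbbbbbbbb..gggggggggggggggggggggggggg.bb.bbbb.b
BBBBBBBBBBBBBBBBBBB.BBBB..bbbbbbbbbb.gggggggggggggggggggggggggg.bb.bbbbbb
BBBBBBBBBBBBBBBBBBBBBBBBBgbbbbbbbbbb.gggggggggggggggggggggggggg.b.b..b.b.
BBBBBBBBBBBBBBBBBBBBBBBBBgbbbbbbbbbb.gggggggggggggggggggggggggg..bb..bb.b
(array([271.9, 199. ]), 118, ((272.0, 199.0), (6.0, 16.0), 90.0))
```

>>> step_arm(travel=[[0,0,0.6],[0,0,1.5],[0,0,3.5],[0,0,7.6],[3,-1,7.6],[7,-2.2,7.6],[11,-3.4,7.6],[15,-4.6,7.6],[19,-5.9,7.6],[22,-6.8,7.6]], roll=[0,0,0,0,1,3,5,7.1,7.1,7.1], grip=[255,255,255,255,255,255,255,255,255,255])

```text
time_s: 56.98
position: [0.688, -0.1102, 0.2616]
tcp_rot: [[0.067, -0.998, -0.0], [-0.998, -0.067, -0.0], [0.0, 0.0, -1.0]]
contact_force: [-0.2, 0.9, -0.9]
gripper_width: 0.192
finger_force: 25.0
```

>>> step_arm(travel=[[1,-0.3,0],[1.4,-0.46,0],[1.4,-0.46,0],[1.4,-0.46,0],[1.4,-0.46,0]], roll=[0,0,0,0,0], grip=[255,255,255,255,255])

```text
time_s: 57.6
position: [0.7001, -0.1138, 0.2623]
tcp_rot: [[0.068, -0.998, 0.001], [-0.998, -0.068, 0.0], [-0.0, -0.001, -1.0]]
contact_force: [-0.0, -0.7, -0.9]
gripper_width: 0.195
finger_force: 25.0
```

>>> step_arm(travel=[[0,0,-2],[0,0,-4.5],[0,0,-7],[0,0,-9.5],[0,0,-11.5],[0,0,-12.5],[0,0,-12.8],[0,0,-13],[0,0,-13.1],[0,0,-13.1]], roll=[0,0,0,0,0,0,0,0,0,0], grip=[255,255,255,255,255,255,255,255,255,255])

```text
time_s: 58.85
position: [0.7006, -0.1141, 0.1311]
tcp_rot: [[0.067, -0.998, 0.001], [-0.998, -0.067, 0.0], [0.0, -0.001, -1.0]]
contact_force: [0.3, 0.4, -0.9]
gripper_width: 0.193
finger_force: 25.0
```

>>> step_arm(travel=[[0,0,-0.05],[0,0,-0.1],[0,0,-0.1]], roll=[0,0,0], grip=[255,255,255])

```text
time_s: 59.22
position: [0.7007, -0.1141, 0.1305]
tcp_rot: [[0.068, -0.998, 0.001], [-0.998, -0.068, -0.0], [0.0, -0.001, -1.0]]
contact_force: [-2.1, 1.1, 5.9]
gripper_width: 0.19
finger_force: 25.0
```

Collar is resting. Open, then rise.

>>> step_arm(travel=[[0,0,0.05],[0,0,0.05],[0,0,0.05],[0,0,0.05],[0,0,0.05],[0,0,0.05],[0,0,2],[0,0,6],[0,0,10],[0,0,15]], roll=[0,0,0,0,0,0,0,0,0,0], grip=[200,140,80,40,0,0,0,0,0,0])

```text
time_s: 60.48
position: [0.7, -0.1141, 0.282]
tcp_rot: [[0.067, -0.998, 0.0], [-0.998, -0.067, -0.0], [0.0, -0.0, -1.0]]
contact_force: [0.5, 0.3, -0.1]
gripper_width: 0.997
finger_force: 0.0
```

>>> step_arm(travel=[[-2,6,1],[-4,13.4,2],[-4,13.4,2],[-4,13.4,2],[-4,13.4,2],[-4,13.4,2]], roll=[-3.9,-3.9,-3.9,-3.9,-3.9,-3.9], grip=[0,0,0,0,0,0])

```text
time_s: 61.22
position: [0.6606, 0.0187, 0.2994]
tcp_rot: [[-0.002, -1.0, -0.0], [-1.0, 0.002, -0.0], [0.0, 0.0, -1.0]]
contact_force: [-0.3, 0.0, 0.3]
gripper_width: 1.004
finger_force: 0.0
```

Run:
```python
from h import *
im,P=grab("wrist","w26");s=manip.get_state();print(s["position"],s["time_s"])
hsv=cv2.cvtColor(im,cv2.COLOR_RGB2HSV)
m=cv2.inRange(hsv,np.array((15,130,120)),np.array((28,255,255)));c=proj(P,[[.7004,-.1142,.121]])[0].astype(int);k=np.zeros_like(m);sl=np.s_[c[1]-20:c[1]+22,c[0]-20:c[0]+22];k[sl]=m[sl]
n,l,st,_=cv2.connectedComponentsWithStats(k);i=1+np.argmax(st[1:,4]);pts=np.argwhere(l==i)[:,::-1].astype(np.float32)
(cx,cy),r=cv2.minEnclosingCircle(pts);print("collar",cx,cy,r,st[i,4],onz(P,(cx,cy),.121))
# scene before/after: lid & stick & top bowls region
b,S=grab("scene","s4");a=cv2.imread("pics/s3.png")[:,:,::-1]
d=cv2.absdiff(a,b).max(2)>50
for n,(x0,y0,x1,y1) in dict(stick=(235,235,290,310),box=(265,205,345,262),lookalikes=(100,195,190,270),keys=(385,230,450,275),nozzle=(160,280,235,325)).items(): print(n,int(d[y0:y1,x0:x1].sum()))
```

```text
[0.6606 0.0188 0.2992] 61.275
collar 235.6637420654297 68.63450622558594 16.02131462097168 380 [[ 0.6995 -0.1144  0.121 ]]
stick 0
box 0
lookalikes 0
keys 0
nozzle 0
```

Run:
```python
from h import *
im=cv2.cvtColor(cv2.imread("pics/s1.png"),cv2.COLOR_BGR2RGB);S=pose("scene")
for b in blobs(im,(13,110,90),(28,255,255),6,(270,218,340,250)): print(b[0],b[1],onz(S,b[0],.054))
print(proj(S,[[.509,.0928,.055],[.5069,.0478,.055],[.5047,.0033,.055]]))
w=cv2.cvtColor(cv2.imread("pics/w9.png"),cv2.COLOR_BGR2RGB)
t=cv2.cvtColor(cv2.imread("pics/s4.png"),cv2.COLOR_BGR2RGB)
print("mat brass left:",[b[:2] for b in blobs(t,(0,0,150),(179,40,255),20,(150,225,230,285))])
```

```text
[338.7 219.7] 7 [[0.465  0.1693 0.054 ]]
[318.3 230.9] 47 [[0.5136 0.0909 0.054 ]]
[289.1 233.1] 45 [[0.5094 0.0022 0.054 ]]
[303.8 231.9] 45 [[0.511  0.0468 0.054 ]]
[[318.5563 229.7145]
 [303.843  230.8237]
 [289.1607 231.9067]]
mat brass left: []
```

The three bowls were in a straight row as planned, and the mat is now empty. Handing in.

```bash
python3 -c "
from plant import manip
print(manip.close_job())"
```

```text
the job is handed in; nothing more can be done
None
```

The job is handed in at about 61 s: the three bowls stand plug up in one row in the box, the lid is hooked and down, the seal was run in one pass at about 5 cm/s from the yellow mark to the white, and the stick hangs back in the rack. Two caveats: the lid went in at about 5° by my estimate, not the advised 12–18°, because the arm could only turn about the vertical, and I judged it flat from the camera and the gripper's end height without checking each corner.

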